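# Feed a card box along the fence of a stamping station with a push stick, then release it

## Robot

A 6-joint arm with a two-finger parallel gripper is mounted at the origin on the work surface. World frame = base frame: x ahead of the robot, y to its left, z up, the work surface at z = 0. Lengths are in m, angles in degrees, forces in N, time in s.
With the tool pointing down it reaches from about 0.375 to 0.9 m from the base axis. Payload 3.1 kg.
Tool frame: the origin (TCP) lies on the centre line of the jaws, within the pads' length; the fingertips stand 14 mm ahead of it and the grasp point (between the pads) lies 5 mm behind it (bot.tips_ahead is the distance from the TCP to the fingertips, in m); z points along the fingers, y is the line along which they close (so a half turn about z gives the same grasp; the last joint's range is limited). The gripper opens to 87 mm and grips with 3 to 60 N. Pads are 19 mm wide; open, the fingers measure 117 mm over their backs; the gripper's body (75 mm by 190 mm) begins 51 mm behind the grasp point.
Start: joints at [-87.462, 30.224, 82.088, -0, 67.689, -10.227], TCP at [0.138, -0.61, 0.237] pointing down, gripper open.
Joint ranges: [-176.69, 176.69], [-43.24, 126.21], [12.49, 139.97], [-82, 262], [0, 151.66], [-163.58, 163.58]. Speed limits (degrees/s): [159.86, 159.86, 180, 180, 180, 180].

## Interface

Orientations are given as a 3x3 rotation matrix whose columns are the frame's x, y, z axes.
In Python, from rig import bot gives the robot as it stands.
- The arm moves only by the tool play_rows, never from a script. Its argument "moves" is a list that holds one entry, the list of rows, each a list of 6 numbers: the shift along the tool's x, y, z in mm, then the turn, a rotation vector about the tool's x, y, z in rad. A call has 1 to 5 rows; each row shifts and turns the commanded pose from where the row before left it, along the tool's axes as they then stand; what a row does not reach is not made up. A row lasts 1/10 s, in which the tool goes at most 50 mm and 8.59 degrees, less where a joint would pass 70% of its speed; a pose out of reach is approached as far as the arm can. A call with a gripper value outside its range is refused whole. "fingers" is the opening, from -1 (shut) to 1 (fully open), set as the call begins (left out, the last holds). The fingers move at their own pace and stop on an object; the grip force is fixed at half the most. Time passes only in rows, so rows that do not move let the fingers close. It gives the time, the measured TCP pose, the force, the opening and the grip force at its end, in the units of the state.
- bot.read_state(): the state, without advancing time (a new reading comes with each control period).
- bot.capture(name): name is "side" or "top" or "wrist"; returns a dict with "image" (400x640x3 uint8, blue, green, red), "fx", "fy", "cx", "cy" (pixels), "distortion" ([k1, k2, p1, p2, k3] as OpenCV has them; the pictures are not rectified), "R" (3x3) and "t" (3): a world point X has camera coordinates R X + t. Camera axes: x right, y down, z forward; pixel columns grow to the right and rows downward; lengths in m; the calibration is good to about 2 mm. A picture is of the moment at which its call begins. There is no depth.
- bot.hand_in(): hands the job in; it is judged then, once.
Trained networks look in a picture, given as the dict that the camera call returned (one of the last four; its "shot" number tells which), for a name from the list of things; names that differ only in an ending like _2 or _b are one class to them, and where a whole thing is asked for, a point or a joint stands for the part that bears it (a point fixed in the world has none). Each returns a list of dicts, best first, with "confidence" (0 to 1); they miss things now and then, are a little off and sometimes report something else, mostly with a low value. They report only what shows in the picture. A call takes as long as a camera call. They do not tell look-alikes from the thing itself.
- bot.search_frame(picture, query): "centre" ([column, row] in pixels, amid what is visible of it).
- bot.silhouettes(picture, query): "pixels" (400x640 bool, what is visible of it) and "centre" ([column, row] in pixels, amid what is visible of it).
- bot.pinpoint(picture, query): "centre" ([column, row] in pixels: a listed point, or the origin of a listed thing).
The state is a dict: "time_s": time; "joint_positions": joint angles; "qvel": joint speeds; "tau": joint torques, N m; "position": TCP position; "tcp_rot": TCP orientation; "force": force on the tool from outside, world axes, zero at the start; "moment": the same for the moment, N m; "opening": opening from 0.0 (shut) to 1.0 (fully open); "grasp_force": force on a finger pad.
Only numpy, scipy, OpenCV 4.12 (cv2) and the standard library are available. Lean on these libraries where they do the work, as an engineer would, in place of code of your own. Each camera call takes 0.05 s, during which the arm holds its last target. There are 200 camera calls.

## Task

Take the push stick from its stand and, with it, press the yellow-banded card box flat against the fence of the stamping station and feed it along the fence, keeping it against the fence all the way, in under the blue head until the catch clicks up behind it. Then press the red pad of the catch so that the box springs back a little, leave the box there against the fence, and stand the stick upright in its stand again. The gripper must not touch the box and nothing else on the table may be disturbed.

Things in the scene. Friction and masses are not known exactly. Their poses are not given: they have to be found in the camera images.
- station: Fixed stamping station. Origin on the table at the head's mouth, in the plane of the fence face. y: feed direction (roughly robot's left); x: from the fence across the track, away from the robot; z up. Smooth white bed, top 12 mm above the table, x -12 to 148, y -270 to 170 mm. Aluminium fence on the robot's side: face at x = 0, y -270 to 160, top 48 mm above the table.
- mouth (a point): Middle of the lower front edge of the blue head: station x = 70, y = 0, 92 mm above the table. The head hangs over the track from here on: y 0 to 160, x up to 151, underside at 92, top about 168 mm above the table. A blue column carries it behind the fence, x -73 to -18. Axes as the station's.
- home (a point): Where the centre of the box's underside is when home: station x = 45, y = 90, on the bed; its rear face is then 30 mm inside the mouth. In front a sprung steel plate (50 mm wide at x = 50, 20 to 56 mm above the table) is met 30 mm before home and pushes back with about 2.5 N at first, 5 N at home; 4 mm beyond home is a hard stop.
- catch (a joint): Spring catch, m: 0 up, 0.0085 fully down. Steel tooth across the track (station x 10 to 95), 6.5 mm above the bed, ramp from y = 7 to 26, upright holding face at y = 30. The box rides over it; it springs up when the box's rear has passed. Pressing takes 1 to 3 N; at about 6.5 mm down the box is let go and pushed back about 30 mm over the tooth.
- pad (a point): Centre of the top of the catch's red press pad, 36 x 36 mm, fixed to the tooth, beside the track at station x = 117, y = 22, top 27 mm above the table when up. It lies under the head, so it cannot be reached straight down from above. Axes as the station's.
- card_box: Closed card box with a yellow band and white label, 90 (x) x 120 (y, feed direction) x 55 mm high, about 0.4 kg. Origin: centre of its underside. Starts on the bed before the head, its centre 60 to 85 mm from the fence face and up to 12 degrees askew. Against the fence its centre is at station x = 45.
- stick: Push stick of pale wood, 20 x 20 mm square, 140 mm long, with a round black rubber tip (ball, 26 mm diameter) at the lower end and an orange rubber grip, 22 x 22 mm, on the top 50 mm; about 0.08 kg. Origin: lower end of the rubber ball; z axis along the stick to the top; x and y square to its flat sides. Stands upright in the stand at the start.
- stand: Fixed black square cup on a 100 x 100 x 6 mm foot that holds the stick. Origin: centre of its underside. Mouth 34 x 34 mm inside, rim 62 mm above the table, inner floor 6 mm above the table; sides along its x and y.
- mug: White mug, 80 mm wide, 90 mm high, bystander. Origin: centre of its underside.
- tape_roll: Roll of amber tape lying flat, 90 mm outer diameter, 48 mm high, bystander. Origin: centre of its underside.
- ink_bottle: Small blue ink bottle, 44 mm diameter, 85 mm high, bystander. Origin: centre of its underside.
- spare_box: Card box with a blue band, same size as the other, bystander. Origin: centre of its underside.
- brush: Small brush with a wooden handle, 150 mm long, lying on the table, bystander. Origin: its middle on the underside.
Not all that is in view belongs to the job. Leave any purple or turquoise look-alike of the stand alone.

How it is judged (in metres and radians):
On the way, in this order (a step that is already met when the one before it is completed fails the run):
1. the stick is lifted out of its stand (z of stick in the frame of stand above 0.07 m), for 0.1 s.
2. the box lies flat against the fence, still before the head (x of card_box in the frame of station below 0.051 m and angle between the y axis of card_box and the y axis of station, either way round below 0.07 rad and y of card_box in the frame of station below -0.09 m), for 0.1 s.
3. the box is home and the catch has clicked up behind it (y of card_box in the frame of station above 0.086 m and value of joint catch below 0.003 m), for 0.2 s.
4. the catch is pressed and the box has sprung back over it (y of card_box in the frame of station below 0.083 m), for 0.2 s.
At the end, for the whole second after the job is handed in: The box has sprung back off the catch: centre 30 to 83 mm past the mouth, within 8 mm of the fence and 0.1 rad of parallel; the stick stands in its cup, tip within 9 mm of the floor and 12 mm of the centre, upright within 0.25 rad; both let go and at rest (y of card_box in the frame of station between 0.03 and 0.083 m and x of card_box in the frame of station below 0.053 m and angle between the y axis of card_box and the y axis of station, either way round below 0.1 rad and horizontal distance between stick and stand below 0.012 m and z of stick in the frame of stand below 0.015 m and angle between stick's own z axis and vertical below 0.25 rad and linear speed of card_box below 0.02 m/s and linear speed of stick below 0.03 m/s); the robot touches nothing.
It fails at once if the box is more than 8 mm or 0.12 rad off the fence once its centre is within 90 mm of the mouth (y of card_box in the frame of station above -0.09 m and (x of card_box in the frame of station above 0.053 m or angle between the y axis of card_box and the y axis of station, either way round above 0.12 rad)).
It fails at once if the gripper or arm touches the box (contact force between card_box and the fingers above 0.5 N or contact force between card_box and the arm above 0.5 N).
It fails at once if a bystander is moved more than 20 mm (distance of any of mug, tape_roll, ink_bottle, spare_box, brush from where it was at the start of the episode above 0.02 m).
It also fails if it takes over 72 s, if anything falls off the work surface, if the arm or the gripper's body presses on something with over 40 N, if the wrist force passes 120 N, or if a joint passes its speed limit or range.

## Working session

There is one attempt and no reset: what is moved stays moved. The work goes in short steps, Python scripts to look and compute and a tool call to move; the robot and the scene stay as the last step left them, time stands still between calls to the robot, and variables do not carry over. Pictures are saved under pics/ and viewed, at most 10 in all, crops included, and the job is handed in when it is done.

Besides the shell and the picture viewer there is one more tool, called after "Request:" in YAML: its name, and indented under it one key for each argument. play_rows: Moves the arm, as the interface text tells. Its arguments: {"type":"object","properties":{"moves":{"type":"array","items":{"type":"array","items":{"type":"array","items":{"type":"number"}}}},"fingers":{"type":"number"}},"required":["moves"]}

```bash
mkdir -p pics; ls
cat > h.py <<'E'
import numpy as np, cv2
from rig import bot
def ray(c,px):
    K=np.array([[c["fx"],0,c["cx"]],[0,c["fy"],c["cy"]],[0,0,1]]);
    u=cv2.undistortPoints(np.array([[px]],float),K,np.array(c["distortion"],float))[0,0]
    R=np.array(c["R"]);t=np.array(c["t"]); return -R.T@t, R.T@np.array([u[0],u[1],1])
def at(c,px,z):
    o,d=ray(c,px); return o+d*(z-o[2])/d[2]
def proj(c,X):
    K=np.array([[c["fx"],0,c["cx"]],[0,c["fy"],c["cy"]],[0,0,1]])
    return cv2.projectPoints(np.array(X,float).reshape(-1,1,3),cv2.Rodrigues(np.array(c["R"]))[0],np.array(c["t"],float),K,np.array(c["distortion"],float))[0][:,0]
E
python3 - <<'E'
from h import *
ims=[]
for n in ["top","side"]:
    c=bot.capture(n); ims.append(c["image"]); cv2.imwrite(f"pics/{n}0.png",c["image"])
    print(n,-np.array(c["R"]).T@np.array(c["t"]))
    for q in ["station","mouth","home","pad","card_box","stick","stand","mug","tape_roll","ink_bottle","spare_box","brush"]:
        z={"mouth":.092,"home":.012,"pad":.027,"card_box":.012,"stick":.006}.get(q,0)
        for r in bot.pinpoint(c,q)[:3]: print(q,round(r["confidence"],2),np.round(r["centre"],1),np.round(at(c,r["centre"],z),3))
E
```

```text
pics
top [ 3.40471892e-01 -4.29018299e-05  1.41668246e+00]
station 0.7 [310.1 231.7] [0.477 0.065 0.   ]
station 0.49 [452.4 234.3] [ 0.457 -0.333  0.   ]
station 0.46 [451.4 236.9] [ 0.45  -0.329  0.   ]
mouth 0.83 [305.3 202. ] [0.547 0.071 0.092]
mouth 0.37 [370.7 202.3] [ 0.541 -0.101  0.092]
card_box 0.76 [369.3 198.8] [ 0.563 -0.104  0.012]
card_box 0.6 [204.8 238.4] [0.465 0.359 0.012]
stick 0.62 [452.  233.4] [ 0.459 -0.33   0.006]
stand 0.85 [451.7 236. ] [ 0.453 -0.33   0.   ]
stand 0.68 [418.6 296.4] [ 0.289 -0.229  0.   ]
stand 0.58 [347.6 273.7] [ 0.357 -0.036  0.   ]
mug 0.67 [203.  238.8] [0.466 0.367 0.   ]
tape_roll 0.95 [369.5 122.8] [ 0.788 -0.115  0.   ]
ink_bottle 0.71 [312.8 130.3] [0.771 0.05  0.   ]
spare_box 0.42 [450.1 236.4] [ 0.452 -0.326  0.   ]
brush 0.71 [190.9 181.1] [0.632 0.404 0.   ]
side [0.24201129 0.60734194 0.77086988]
mouth 0.9 [304.8 224.9] [0.543 0.071 0.092]
home 0.57 [297.8 276.1] [0.523 0.155 0.012]
card_box 0.92 [330.  197.8] [ 0.56  -0.108  0.012]
stick 0.7 [394.1 160.5] [ 0.452 -0.341  0.006]
stand 0.86 [439.2 197.1] [ 0.292 -0.245  0.   ]
stand 0.72 [390.6 163.6] [ 0.459 -0.33   0.   ]
stand 0.72 [394.6 239.9] [ 0.358 -0.048  0.   ]
mug 0.91 [281.4 370.9] [0.455 0.358 0.   ]
mug 0.6 [196.8 260.5] [0.77 0.21 0.  ]
tape_roll 0.98 [261.8 173.3] [ 0.792 -0.132  0.   ]
ink_bottle 0.85 [236.2 212.9] [0.771 0.036 0.   ]
spare_box 0.9 [197.  257.2] [0.775 0.202 0.   ]
brush 0.63 [196.7 347.8] [0.633 0.391 0.   ]
brush 0.22 [197.  258.6] [0.773 0.205 0.   ]
```

View pics/top0.png

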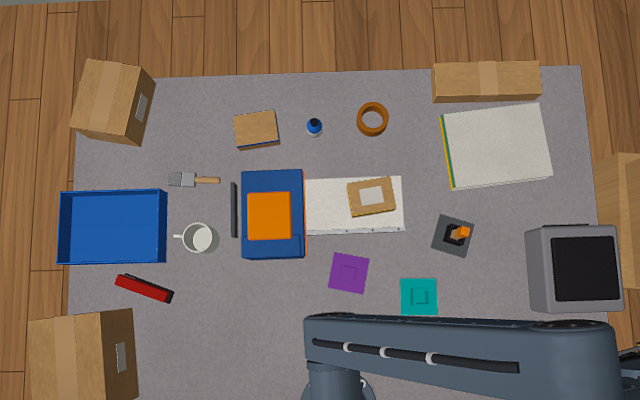

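View pics/side0.png

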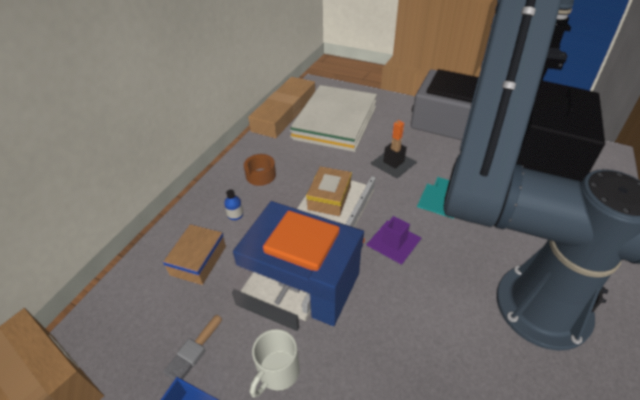

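Candidates for stick/stand: black stand with the orange-gripped stick at top (452,236) / side (395,157). Look-alikes: purple (348,273) and turquoise (419,296). I choose the black one. Box: yellow-banded at (371,196), not the blue-banded (256,129).

Run:
```python
from h import *
im=cv2.imread("pics/top0.png")
cv2.imwrite("pics/crop1.png",cv2.resize(im[155:275,290:490],None,fx=4,fy=4,interpolation=cv2.INTER_CUBIC))
for n in ["top","side"]:
    c=bot.capture(n)
    for q in ["card_box","stand","stick"]:
        for r in bot.silhouettes(c,q)[:2]:
            m=r["pixels"].astype(np.uint8); k=cv2.findContours(m,0,2)[0]; k=max(k,key=cv2.contourArea)
            print(n,q,round(r["confidence"],2),r["centre"],cv2.boxPoints(cv2.minAreaRect(k)).round(1).tolist(), m.sum())
            if n=="top":
                z={"card_box":.067,"stand":.006,"stick":.15}[q]
                w=np.array([at(c,p[0],z)[:2] for p in k.astype(float)]).astype(np.float32)
                print("   rect",cv2.minAreaRect(w*1000))
```

```text
top card_box 0.97 [370.4, 196.0] [[345.5, 182.89999389648438], [390.3999938964844, 175.39999389648438], [396.29998779296875, 210.89999389648438], [351.3999938964844, 218.39999389648438]] 1599
   rect ((559.6698608398438, -104.6601791381836), (98.10161590576172, 123.34661865234375), 7.823801517486572)
top stand 0.84 [346.2, 272.7] [[327.5, 287.5], [334.3999938964844, 251.8000030517578], [369.70001220703125, 258.6000061035156], [362.70001220703125, 294.29998779296875]] 1287
   rect ((358.8058166503906, -38.98452377319336), (99.11172485351562, 99.88858032226562), 77.2640609741211)
top stand 0.81 [420.7, 296.2] [[400.0, 278.0], [437.0, 278.0], [437.0, 314.0], [400.0, 314.0]] 1320
   rect ((291.0072326660156, -227.66262817382812), (102.51396179199219, 97.16256713867188), 88.24866485595703)
top stick 0.62 [460.5, 232.6] [[449.6000061035156, 229.10000610351562], [468.29998779296875, 225.3000030517578], [470.5, 236.3000030517578], [451.79998779296875, 240.0]] 180
   rect ((448.45501708984375, -316.91192626953125), (27.831218719482422, 48.23860168457031), 9.439310073852539)
side card_box 0.7 [327.2, 192.5] [[303.79998779296875, 207.8000030517578], [314.0, 163.8000030517578], [353.0, 172.89999389648438], [342.8999938964844, 216.8000030517578]] 1604
side stand 0.95 [435.1, 195.1] [[418.0, 211.10000610351562], [422.3999938964844, 175.6999969482422], [447.3999938964844, 178.8000030517578], [443.0, 214.1999969482422]] 651
side stand 0.94 [396.6, 239.7] [[365.8999938964844, 244.5], [390.6000061035156, 210.89999389648438], [423.70001220703125, 235.3000030517578], [399.0, 268.79998779296875]] 1490
side stick 0.62 [398.0, 135.0] [[390.0, 148.1999969482422], [395.5, 120.69999694824219], [404.5, 122.5], [399.0, 150.0]] 242
side stick 0.54 [300.7, 261.1] [[221.6999969482422, 316.5], [249.39999389648438, 155.89999389648438], [374.8999938964844, 177.5], [347.20001220703125, 338.20001220703125]] 13137
```

View pics/crop1.png

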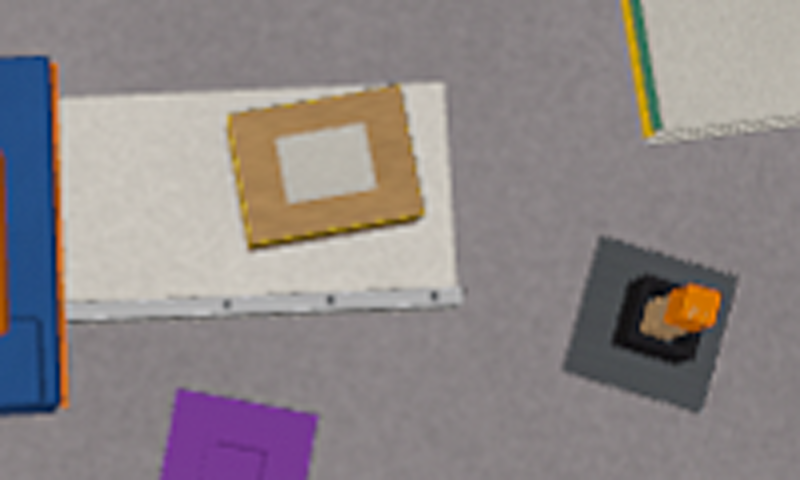

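The close crop confirms it: black cup with pale wood and orange grip at crop (670,315). Foot corners are (600,236), (738,274), (700,412), (564,370). The bed's far right corner is (444,83), and the fence's inner top edge runs from (457,289) to (66,301).

Run:
```python
from h import *
c=bot.capture("top"); f=lambda p,z: at(c,(p[0]/4+290-.375,p[1]/4+155-.375),z)*1000
A=f((444,83),.012);B=f((62,98),.012);C=f((457,289),.048);D=f((66,301),.048)
for P in (A,B,C,D): print(P.round(1))
for u,v in((B,A),(D,C)): d=u-v; print("yaw",np.degrees(np.arctan2(-d[0],d[1])))
print("width",np.linalg.norm(np.cross((B-A)[:2]/np.linalg.norm((B-A)[:2]),(C-A)[:2])))
F=[f(p,.006) for p in((600,236),(738,274),(700,412),(564,370))]
print("stand",np.mean(F,0),[np.degrees(np.arctan2(*(F[(i+1)%4]-F[i])[[1,0]])) for i in range(4)],[np.linalg.norm(F[(i+1)%4]-F[i]) for i in range(4)])
print("sticktop",f((693,303),.146),f((697,300),.146))
G=[f(p,.067) for p in((228,114),(400,85),(424,216),(249,247))]
print("box",np.mean(G,0),[np.degrees(np.arctan2(*(G[(i+1)%4]-G[i])[[1,0]])) for i in range(4)],[np.linalg.norm(G[(i+1)%4]-G[i]) for i in range(4)])
s=bot.read_state();print(s["tcp_rot"],s["position"],s["opening"],s["force"],s["time_s"])
```

```text
[ 627.3 -195.    12. ]
[625.   74.8  12. ]
[ 477.6 -191.5   48. ]
[477.4  73.3  48. ]
yaw 0.47501273347721584
yaw 0.03035134365759369
width 149.64127252461384
stand [ 454.14717896 -330.75294242    6.        ] [np.float64(-107.41663943536993), np.float64(160.75333633448383), np.float64(70.94323941827906), np.float64(-18.328790127228597)] [np.float64(99.26880434382842), np.float64(100.54475170586474), np.float64(97.65345733551511), np.float64(97.71085353187028)]
sticktop [ 454.36572207 -325.38788869  146.        ] [ 456.17325131 -328.0298802   146.        ]
box [ 562.12635952 -104.58295868   67.        ] [np.float64(-82.06823358576251), np.float64(-172.5436588934749), np.float64(98.35302938876929), np.float64(6.832265497034602)] [np.float64(118.34008595035957), np.float64(90.85341171063153), np.float64(119.34990698573962), np.float64(91.74467952704934)]
[[ 9.75279438e-01  2.20975152e-01 -7.24411388e-06]
 [ 2.20975152e-01 -9.75279438e-01  2.37030082e-06]
 [-6.54125773e-06 -3.91247481e-06 -1.00000000e+00]] [ 0.13813589 -0.60953713  0.23653708] 0.9974746904726068 [-0.21031371 -0.20273549 -0.54576303] 1.75<stdin>:6: DeprecationWarning: Arrays of 2-dimensional vectors are deprecated. Use arrays of 3-dimensional vectors instead. (deprecated in NumPy 2.0)
```

```bash
cat >> h.py <<'E'
from scipy.spatial.transform import Rotation as Ro
def Rt(head,tilt=0,az=90):
    """closing axis heading (deg); then tool tilted so that it points towards azimuth az by tilt deg from down"""
    a=np.radians(head); y=np.array([np.cos(a),np.sin(a),0]); z=np.array([0,0,-1.])
    R=np.stack([np.cross(y,z),y,z],1); b=np.radians(az)
    ax=np.cross(z,[np.cos(b),np.sin(b),0])
    return Ro.from_rotvec(ax*np.radians(tilt)).as_matrix()@R
def plan(P,R,n=None,frm=None):
    if frm is None:
        s=bot.read_state(); p=np.array(s["position"]);Q=np.array(s["tcp_rot"])
    else: p,Q=frm
    P=np.array(P); d=Ro.from_matrix(Q.T@R).as_rotvec()
    if n is None: n=max(1,int(np.ceil(max(np.linalg.norm(P-p)/.045,np.linalg.norm(d)/.14))))
    rows=[]
    for i in range(n):
        Qi=Q@Ro.from_rotvec(d*i/n).as_matrix()
        rows.append([*(Qi.T@(P-p)/n*1000).round(1)+0.,*(d/n).round(4)+0.])
    for i in range(0,n,5): print([[float(x) for x in r] for r in rows[i:i+5]])
    return P,R
E
python3 - <<'E'
from h import *
plan([.456,-.329,.24],Rt(-18.5))
E
```

```text
[[37.2, -20.3, -0.3, 0.0, 0.0, -0.1025], [39.1, -16.4, -0.3, 0.0, 0.0, -0.1025], [40.6, -12.3, -0.3, 0.0, 0.0, -0.1025], [41.6, -8.1, -0.3, 0.0, 0.0, -0.1025], [42.2, -3.8, -0.3, 0.0, 0.0, -0.1025]]
[[42.4, 0.5, -0.3, 0.0, 0.0, -0.1025], [42.1, 4.9, -0.3, 0.0, 0.0, -0.1025], [41.4, 9.1, -0.3, 0.0, 0.0, -0.1025], [40.2, 13.3, -0.3, 0.0, 0.0, -0.1025], [38.7, 17.4, -0.3, 0.0, 0.0, -0.1025]]
```

Request:
play_rows:
  moves:
    - [[37.2,-20.3,-0.3,0,0,-0.1025],[39.1,-16.4,-0.3,0,0,-0.1025],[40.6,-12.3,-0.3,0,0,-0.1025],[41.6,-8.1,-0.3,0,0,-0.1025],[42.2,-3.8,-0.3,0,0,-0.1025]]
  fingers: 1

```text
time_s: 2.25
position: [0.2982, -0.4683, 0.2382]
tcp_rot: [[0.739, 0.674, 0.0], [0.674, -0.739, -0.0], [-0.0, 0.0, -1.0]]
force: [0.8, -0.3, 0.7]
opening: 0.998
grasp_force: 0.0
```

Request:
play_rows:
  moves:
    - [[42.4,0.5,-0.3,0,0,-0.1025],[42.1,4.9,-0.3,0,0,-0.1025],[41.4,9.1,-0.3,0,0,-0.1025],[40.2,13.3,-0.3,0,0,-0.1025],[38.7,17.4,-0.3,0,0,-0.1025]]

```text
time_s: 2.75
position: [0.4573, -0.3279, 0.2398]
tcp_rot: [[0.313, 0.95, 0.0], [0.95, -0.313, -0.0], [-0.0, 0.0, -1.0]]
force: [-0.2, 0.7, -0.1]
opening: 0.998
grasp_force: 0.0
```

Run:
```python
from h import *
s=bot.read_state(); print(s["position"],s["joint_positions"])
c=bot.capture("wrist"); im=c["image"].copy(); 
for q,z in (("stick",.006),("stand",0)):
    for r in bot.pinpoint(c,q)[:2]: print(q,r["confidence"],r["centre"],at(c,r["centre"],z))
for r in bot.silhouettes(c,"stick")[:1]: print(r["confidence"],r["centre"]); im[r["pixels"]]=im[r["pixels"]]//2+np.array([0,120,0],np.uint8)
for X,col in (([.456,-.329,.146],(0,0,255)),([.456,-.329,.062],(255,0,0))):
    p=proj(c,X)[0]; cv2.circle(im,tuple(int(v) for v in p),4,col,-1)
cv2.imwrite("pics/w1.png",im)
```

```text
[ 0.45726467 -0.32789868  0.23977368] [-4.70204233e+01  2.51811597e+01  9.09750744e+01 -1.64690245e-03
  6.38142053e+01 -2.87522538e+01]
stick 0.63 [316.4, 182.3] [ 0.45212722 -0.33255083  0.006     ]
stand 0.89 [318.1, 180.6] [ 0.45464583 -0.33212771  0.        ]
0.95 [318.9, 201.8]
```

View pics/w1.png

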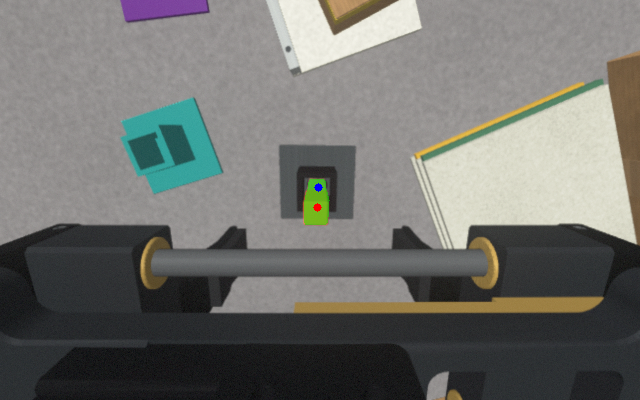

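Wrist view: the stick's orange top is at (316,212), aligned with the jaws, in the black stand centred at (318,181). The turquoise look-alike is at (170,145). The stand centre (0.4545,-0.332) agrees with the top view.

Run:
```python
from h import *
f=plan([.4548,-.332,.24],Rt(-18.5),1)
plan([.4548,-.332,.099],Rt(-18.5),4,f)
```

```text
[[-3.9, -0.5, -0.4, -0.0002, 0.0006, 0.0017]]
[[0.0, 0.0, 35.2, 0.0, 0.0, 0.0], [0.0, 0.0, 35.2, 0.0, 0.0, 0.0], [0.0, 0.0, 35.2, 0.0, 0.0, 0.0], [0.0, 0.0, 35.2, 0.0, 0.0, 0.0]]
```

Request:
play_rows:
  moves:
    - [[-3.4,-0.3,0,0,0,0],[0,0,35.2,0,0,0],[0,0,35.2,0,0,0],[0,0,35.2,0,0,0],[0,0,35.2,0,0,0]]

```text
time_s: 3.45
position: [0.4535, -0.3343, 0.0978]
tcp_rot: [[0.321, 0.947, 0.0], [0.947, -0.321, -0.001], [-0.001, 0.001, -1.0]]
force: [-0.5, 0.4, -0.9]
opening: 1.0
grasp_force: 0.0
```

Request:
play_rows:
  moves:
    - [[0,0,0,0,0,0],[0,0,0,0,0,0],[0,0,0,0,0,0],[0,0,0,0,0,0],[0,0,0,0,0,0]]
  fingers: -1

```text
time_s: 3.95
position: [0.4553, -0.3331, 0.1004]
tcp_rot: [[0.317, 0.948, 0.002], [0.948, -0.317, -0.002], [-0.002, 0.003, -1.0]]
force: [-0.6, -0.2, 0.2]
opening: 0.626
grasp_force: 0.0
```

Request:
play_rows:
  moves:
    - [[0,0,0,0,0,0],[0,0,0,0,0,0],[0,0,0,0,0,0],[0,0,0,0,0,0],[0,0,0,0,0,0]]

```text
time_s: 4.45
position: [0.4548, -0.3322, 0.0988]
tcp_rot: [[0.317, 0.948, 0.0], [0.948, -0.317, -0.0], [-0.0, 0.0, -1.0]]
force: [0.4, 0.2, 0.9]
opening: 0.249
grasp_force: 30.0
```

Run:
```python
from h import *
f=plan([.4548,-.332,.26],Rt(-18.5),4)
f=plan([.648,-.122,.26],Rt(0),7,f)
plan([.648,-.122,.125],Rt(0),3,f)
```

```text
[[0.1, 0.0, -40.3, 0.0, 0.0, 0.0], [0.1, 0.0, -40.3, 0.0, 0.0, 0.0], [0.1, 0.0, -40.3, 0.0, 0.0, 0.0], [0.1, 0.0, -40.3, 0.0, 0.0, 0.0]]
[[37.2, 16.7, 0.0, 0.0, 0.0, -0.0461], [36.4, 18.4, 0.0, 0.0, 0.0, -0.0461], [35.5, 20.0, 0.0, 0.0, 0.0, -0.0461], [34.6, 21.6, 0.0, 0.0, 0.0, -0.0461], [33.5, 23.2, 0.0, 0.0, 0.0, -0.0461]]
[[32.4, 24.7, 0.0, 0.0, 0.0, -0.0461], [31.2, 26.2, 0.0, 0.0, 0.0, -0.0461]]
[[0.0, 0.0, 45.0, 0.0, 0.0, 0.0], [0.0, 0.0, 45.0, 0.0, 0.0, 0.0], [0.0, 0.0, 45.0, 0.0, 0.0, 0.0]]
```

Request:
play_rows:
  moves:
    - [[0,0,-40.3,0,0,0],[0,0,-40.3,0,0,0],[0,0,-40.3,0,0,0],[0,0,-40.3,0,0,0]]

```text
time_s: 4.85
position: [0.4543, -0.3319, 0.2611]
tcp_rot: [[0.317, 0.948, -0.001], [0.948, -0.317, 0.001], [0.001, -0.001, -1.0]]
force: [0.1, -1.5, -1.7]
opening: 0.249
grasp_force: 30.0
```

Request:
play_rows:
  moves:
    - [[37.2,16.7,0,0,0,-0.0461],[36.4,18.4,0,0,0,-0.0461],[35.5,20,0,0,0,-0.0461],[34.6,21.6,0,0,0,-0.0461],[33.5,23.2,0,0,0,-0.0461]]

```text
time_s: 5.35
position: [0.5933, -0.1809, 0.2596]
tcp_rot: [[0.091, 0.996, -0.001], [0.996, -0.091, 0.0], [0.0, -0.001, -1.0]]
force: [0.3, 0.2, -1.0]
opening: 0.25
grasp_force: 30.0
```

Request:
play_rows:
  moves:
    - [[32.4,24.7,0,0,0,-0.0461],[31.2,26.2,0,0,0,-0.0461],[0,0,0,0,0,0],[0,0,0,0,0,0]]

```text
time_s: 5.75
position: [0.6478, -0.1213, 0.2591]
tcp_rot: [[-0.002, 1.0, -0.002], [1.0, 0.002, 0.0], [0.0, -0.002, -1.0]]
force: [-0.8, 0.3, -0.7]
opening: 0.254
grasp_force: 30.0
```

Run:
```python
from h import *
s=bot.read_state(); print(s["position"],s["joint_positions"],s["grasp_force"],np.round(s["tcp_rot"],3).tolist())
for n in("side","top"):
    c=bot.capture(n); p=np.array(s["position"]); tip=proj(c,p-[0,0,.0928])[0]; print(n,"expected tip",tip)
    for r in bot.pinpoint(c,"stick")[:2]: print(r["confidence"],r["centre"])
    if n=="top":
        G=bot.silhouettes(c,"card_box")[0]; k=max(cv2.findContours(G["pixels"].astype(np.uint8),0,2)[0],key=cv2.contourArea)
        print(cv2.minAreaRect(np.array([at(c,q[0],.067)[:2]*1000 for q in k.astype(float)],np.float32)))
    else: cv2.imwrite("pics/s2.png",cv2.resize(c["image"][80:280,200:466],None,fx=3,fy=3))
```

```text
[ 0.64782214 -0.12134567  0.25907586] [-2.02893046e+01  3.17164122e+01  7.53196393e+01 -3.64643984e-02
  7.30621916e+01 -2.03741925e+01] 29.99692714191042 [[-0.002, 1.0, -0.002], [1.0, 0.002, 0.0], [0.0, -0.002, -1.0]]
side expected tip [300.67813252 141.09142452]
0.78 [303.6, 140.1]
top expected tip [378.89972702 155.85106982]
((560.8297119140625, 125.59329223632812), (273.9182434082031, 179.3981170654297), 75.54345703125)
```

View pics/s2.png

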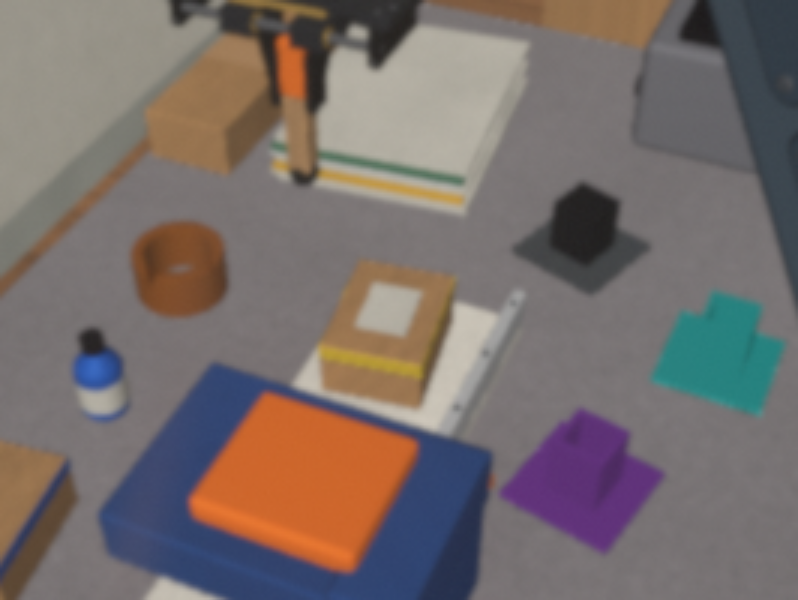

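Stick held straight, tip at crop (303,178) as expected; box untouched at (390,330). Now lower and press it towards the fence.

Request:
play_rows:
  moves:
    - [[0,0,45,0,0,0],[0,0,45,0,0,0],[0,0,44,0,0,0],[0,0,0,0,0,0]]

```text
time_s: 6.4
position: [0.6425, -0.1217, 0.1194]
tcp_rot: [[0.002, 1.0, -0.014], [1.0, -0.002, 0.005], [0.005, -0.014, -1.0]]
force: [-1.6, 0.6, -0.9]
opening: 0.251
grasp_force: 30.0
```

Request:
play_rows:
  moves:
    - [[0,-10,0,0,0,0],[0,-10,0,0,0,0],[0,-8,0,0,0,0],[0,-8,0,0,0,0],[0,-8,0,0,0,0]]

```text
time_s: 6.9
position: [0.606, -0.1234, 0.1286]
tcp_rot: [[0.0, 1.0, 0.008], [1.0, -0.0, -0.003], [-0.003, 0.008, -1.0]]
force: [3.3, -0.2, 0.9]
opening: 0.25
grasp_force: 30.0
```

Request:
play_rows:
  moves:
    - [[0,-5,0,0,0,0],[0,-5,0,0,0,0],[0,-5,0,0,0,0],[0,-3,0,0,0,0],[0,-3,0,0,0,0]]

```text
time_s: 7.4
position: [0.583, -0.1224, 0.1259]
tcp_rot: [[0.0, 1.0, 0.001], [1.0, -0.0, -0.0], [-0.0, 0.001, -1.0]]
force: [2.1, -0.9, 1.1]
opening: 0.255
grasp_force: 30.0
```

```bash
cat >> h.py <<'E'
def box(z=.067):
    c=bot.capture("top")
    for G in bot.silhouettes(c,"card_box")[:3]:
        k=max(cv2.findContours(G["pixels"].astype(np.uint8),0,2)[0],key=cv2.contourArea)
        r=cv2.minAreaRect(np.array([at(c,q[0],z)[:2]*1000 for q in k.astype(float)],np.float32))
        print("box",round(G["confidence"],2),np.round(r[0],1),np.round(r[1],1),round(r[2],1))
    s=bot.read_state(); print("tcp",np.round(s["position"],4),"F",np.round(s["force"],1),s["time_s"])
    return c
E
python3 - <<'E'
from h import *
c=box(); cv2.imwrite("pics/t3.png",cv2.resize(c["image"][155:275,290:490],None,fx=4,fy=4,interpolation=cv2.INTER_CUBIC))
E
```

```text
tcp [ 0.5828 -0.1224  0.1259] F [ 3.  -1.3  1.1] 7.5
```

View pics/t3.png

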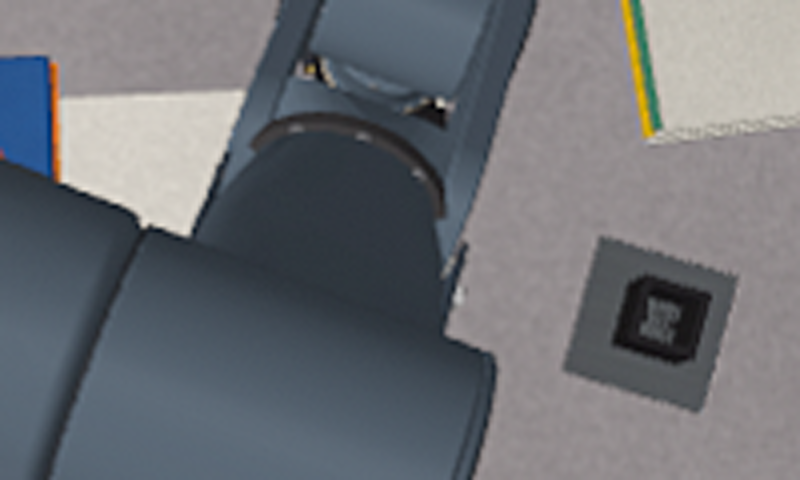

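Top view is blocked by the arm; I'll go on by force and the side view.

Request:
play_rows:
  moves:
    - [[0,-2,0,0,0,0],[0,-2,0,0,0,0],[0,0,0,0,0,0]]

```text
time_s: 7.8
position: [0.5815, -0.122, 0.1261]
tcp_rot: [[0.002, 1.0, 0.006], [1.0, -0.002, 0.001], [0.001, 0.006, -1.0]]
force: [7.0, 1.7, -1.3]
opening: 0.253
grasp_force: 30.0
```

Request:
play_rows:
  moves:
    - [[0,-1.5,0,0,0,0],[0,0,0,0,0,0]]

```text
time_s: 8.0
position: [0.5811, -0.122, 0.1263]
tcp_rot: [[0.002, 1.0, 0.009], [1.0, -0.002, 0.0], [0.0, 0.009, -1.0]]
force: [8.9, 3.8, -1.6]
opening: 0.251
grasp_force: 30.0
```

Request:
play_rows:
  moves:
    - [[0,-1.5,0,0,0,0],[0,0,0,0,0,0]]

```text
time_s: 8.2
position: [0.5806, -0.122, 0.1266]
tcp_rot: [[0.003, 1.0, 0.011], [1.0, -0.003, 0.0], [0.0, 0.011, -1.0]]
force: [10.4, 3.2, -1.5]
opening: 0.248
grasp_force: 30.0
```

Run:
```python
from h import *
c=bot.capture("side"); s=bot.read_state(); print(s["position"],s["force"])
for r in bot.pinpoint(c,"card_box")[:1]: print(r["confidence"],at(c,r["centre"],.012))
im=c["image"].copy(); O=np.array([.4775,.074,0])
b=O+np.array([[0,-236,67],[90,-236,67],[90,-116,67],[0,-116,67],[0,-116,12],[90,-116,12]])/1000
im2=cv2.resize(im[120:270,240:440],None,fx=4,fy=4,interpolation=cv2.INTER_CUBIC)
for q in proj(c,O+np.array([[0,-270,48],[0,0,48],[148,-270,12]])/1000): cv2.circle(im2,tuple(int(v) for v in ((q-[240,120])*4+1.5)),4,(0,0,255),-1)
cv2.imwrite("pics/s4.png",im2)
```

```text
[ 0.58067104 -0.12190993  0.12659932] [10.83156907  2.13834746 -2.30055284]
0.64 [ 0.53140065 -0.10194974  0.012     ]
```

View pics/s4.png

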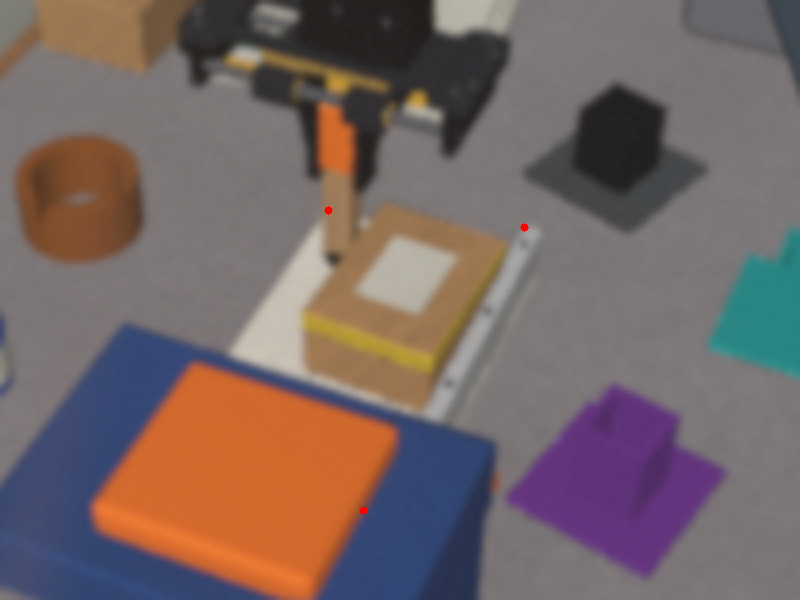

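Box lies flat against the fence (yellow edge parallel to the fence at crop (470,300)), pressed with 10 N. Next: back off, lift, go behind the box and tilt 45°.

Run:
```python
from h import *
s=bot.read_state()
f=plan([.603,-.122,.126],Rt(0),1,(np.array([.5785,-.122,.126]),Rt(0)))
f=plan([.603,-.122,.22],Rt(0),3,f)
R=Rt(0,45,90); print(R.round(2).tolist())
f=plan([.537,-.268,.22],R,6,f)
plan([.537,-.268,.098],R,4,f)
```

```text
[[0.0, 24.5, 0.0, 0.0, 0.0, 0.0]]
[[0.0, 0.0, -31.3, 0.0, 0.0, 0.0], [0.0, 0.0, -31.3, 0.0, 0.0, 0.0], [0.0, 0.0, -31.3, 0.0, 0.0, 0.0]]
[[-0.0, 1.0, 0.0], [0.71, -0.0, 0.71], [0.71, 0.0, -0.71]]
[[-24.3, -11.0, 0.0, 0.0, 0.1309, 0.0], [-24.1, -11.0, -3.2, 0.0, 0.1309, 0.0], [-23.5, -11.0, -6.3, 0.0, 0.1309, 0.0], [-22.5, -11.0, -9.3, 0.0, 0.1309, 0.0], [-21.1, -11.0, -12.2, 0.0, 0.1309, 0.0]]
[[-19.3, -11.0, -14.8, 0.0, 0.1309, 0.0]]
[[-21.6, 0.0, 21.6, 0.0, 0.0, 0.0], [-21.6, 0.0, 21.6, 0.0, 0.0, 0.0], [-21.6, 0.0, 21.6, 0.0, 0.0, 0.0], [-21.6, 0.0, 21.6, 0.0, 0.0, 0.0]]
```

Request:
play_rows:
  moves:
    - [[0,24.5,0,0,0,0],[0,0,-31.3,0,0,0],[0,0,-31.3,0,0,0],[0,0,-31.3,0,0,0],[0,0,0,0,0,0]]

```text
time_s: 8.8
position: [0.6007, -0.1223, 0.2229]
tcp_rot: [[-0.0, 1.0, 0.002], [1.0, 0.0, -0.001], [-0.001, 0.002, -1.0]]
force: [0.6, -0.9, -1.0]
opening: 0.253
grasp_force: 30.0
```

Request:
play_rows:
  moves:
    - [[-24.3,-11,0,0,0.1309,0],[-24.1,-11,-3.2,0,0.1309,0],[-23.5,-11,-6.3,0,0.1309,0],[-22.5,-11,-9.3,0,0.1309,0],[-21.1,-11,-12.2,0,0.1309,0]]

```text
time_s: 9.3
position: [0.5432, -0.2437, 0.2191]
tcp_rot: [[0.002, 1.0, -0.003], [0.788, 0.0, 0.616], [0.616, -0.003, -0.788]]
force: [1.0, 0.3, -0.4]
opening: 0.247
grasp_force: 30.0
```

Request:
play_rows:
  moves:
    - [[-19.3,-11,-14.8,0,0.1309,0],[0,0,0,0,0,0],[0,0,0,0,0,0]]

```text
time_s: 9.6
position: [0.5326, -0.2682, 0.2174]
tcp_rot: [[0.005, 1.0, -0.002], [0.703, -0.002, 0.711], [0.711, -0.005, -0.703]]
force: [0.3, 0.7, -1.1]
opening: 0.25
grasp_force: 30.0
```

Run:
```python
from h import *
c=box(); s=bot.read_state(); print(np.round(s["tcp_rot"],3).tolist(),np.round(s["joint_positions"],1))
c=bot.capture("side"); print("exp tip",proj(c,np.array(s["position"])+np.array(s["tcp_rot"])[:,2]*.0928)[0])
for q in("stick","card_box"):
  for r in bot.pinpoint(c,q)[:1]: print(q,r["confidence"],r["centre"],at(c,r["centre"],.012))
```

```text
box 0.78 [524.2 -98. ] [118.8  97.6] 88.2
tcp [ 0.5339 -0.2665  0.2194] F [ 0.7  0.2 -0.1] 9.7
[[0.001, 1.0, -0.002], [0.705, 0.001, 0.709], [0.709, -0.002, -0.705]] [-50.5  43.5  72.8  27.2 100.3 -54.5]
exp tip [353.93635472 138.89173701]
stick 0.79 [357.8, 137.4] [ 0.59249215 -0.39930111  0.012     ]
card_box 0.85 [339.2, 204.2] [ 0.52799019 -0.09600891  0.012     ]
```

Request:
play_rows:
  moves:
    - [[-21.6,0.5,21.6,0,0,0],[-21.6,0.5,21.6,0,0,0],[-21.6,0,21.6,0,0,0],[-21.6,0,21.6,0,0,0],[0,0,0,0,0,0]]

```text
time_s: 10.35
position: [0.5342, -0.2654, 0.095]
tcp_rot: [[0.002, 1.0, -0.005], [0.704, 0.002, 0.71], [0.71, -0.005, -0.704]]
force: [-0.2, 0.1, -0.4]
opening: 0.251
grasp_force: 30.0
```

Request:
play_rows:
  moves:
    - [[10,0,10,0,0,0],[10,0,10,0,0,0],[7,0,7,0,0,0],[4,-0.5,4,0,0,0],[4,-0.5,4,0,0,0]]

```text
time_s: 10.85
position: [0.5355, -0.2195, 0.099]
tcp_rot: [[-0.002, 1.0, 0.003], [0.71, -0.001, 0.704], [0.704, 0.003, -0.71]]
force: [0.2, -4.3, 2.1]
opening: 0.252
grasp_force: 30.0
```

Run:
```python
from h import *
box()
c=bot.capture("side")
for r in bot.pinpoint(c,"card_box")[:1]: print(r["confidence"],r["centre"],at(c,r["centre"],.012))
```

```text
box 0.91 [521.8 -88.6] [121.4  92.1] 88.2
tcp [ 0.5348 -0.2186  0.0985] F [ 0.6 -0.7 -0.4] 10.95
0.93 [336.5, 208.0] [ 0.52891542 -0.08003761  0.012     ]
```

Request:
play_rows:
  moves:
    - [[5,-0.6,5,0,0,0],[5,-0.6,5,0,0,0],[5,-0.6,5,0,0,0],[5,-0.4,5,0,0,0],[5,-0.4,5,0,0,0]]

```text
time_s: 11.55
position: [0.5321, -0.1831, 0.0975]
tcp_rot: [[0.0, 1.0, 0.001], [0.708, -0.001, 0.706], [0.706, 0.001, -0.708]]
force: [2.0, -3.0, -0.8]
opening: 0.255
grasp_force: 30.0
```

Run:
```python
from h import *
box()
```

```text
box 0.72 [ 777.7 -116.8] [83.1 97.8] 88.1
box 0.65 [522.9 -53.6] [115.9  92.1] 88.3
box 0.34 [757.1 205. ] [104.5 122.9] 7.1
tcp [ 0.5309 -0.1814  0.0978] F [ 0.4 -0.9 -0.7] 11.65
```

Request:
play_rows:
  moves:
    - [[5,-0.2,5,0,0,0],[5,-0.2,5,0,0,0],[5,-0.2,5,0,0,0],[5,-0.2,5,0,0,0],[5,-0.2,5,0,0,0]]

```text
time_s: 12.15
position: [0.5307, -0.1474, 0.0978]
tcp_rot: [[0.0, 1.0, -0.0], [0.707, -0.0, 0.707], [0.707, -0.0, -0.707]]
force: [1.0, -3.4, 1.3]
opening: 0.249
grasp_force: 30.0
```

Request:
play_rows:
  moves:
    - [[5,-0.2,5,0,0,0],[5,-0.2,5,0,0,0],[5,-0.2,5,0,0,0],[5,-0.2,5,0,0,0],[5,-0.2,5,0,0,0]]

```text
time_s: 12.65
position: [0.5299, -0.1122, 0.0977]
tcp_rot: [[0.0, 1.0, 0.0], [0.707, -0.0, 0.707], [0.707, 0.0, -0.707]]
force: [-0.0, -3.6, 0.8]
opening: 0.253
grasp_force: 30.0
```

Run:
```python
from h import *
c=box(); cv2.imwrite("pics/t5.png",cv2.resize(c["image"][150:280,250:450],None,fx=4,fy=4,interpolation=cv2.INTER_CUBIC))
```

```text
box 0.94 [520.8  14.2] [ 92.2 115.9] 0.4
tcp [ 0.5293 -0.111   0.0978] F [-0.3 -0.8 -1.5] 12.75
```

View pics/t5.png

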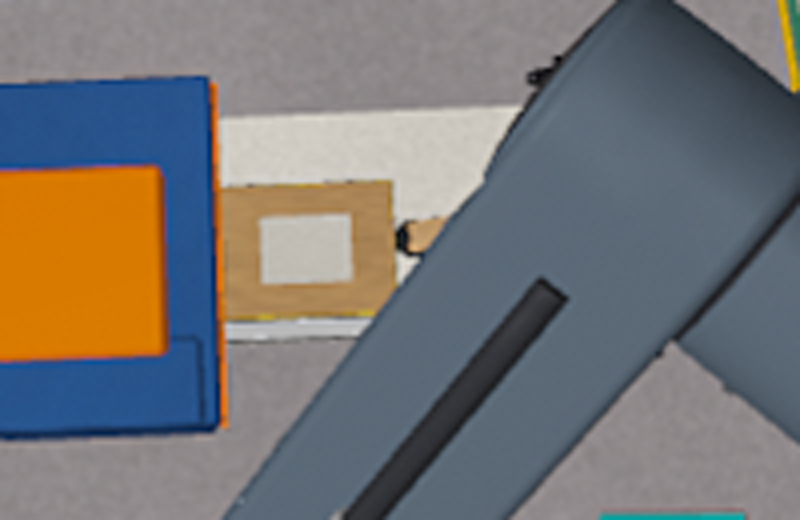

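Box parallel and flat on the fence, front just entering under the head (crop x 220); ball on its rear face at (405,238).

Request:
play_rows:
  moves:
    - [[5,-0.4,5,0,0,0],[5,-0.4,5,0,0,0],[5,-0.4,5,0,0,0],[5,-0.4,5,0,0,0],[5,-0.4,5,0,0,0]]

```text
time_s: 13.25
position: [0.5305, -0.0858, 0.0988]
tcp_rot: [[-0.006, 1.0, 0.006], [0.719, 0.001, 0.695], [0.695, 0.008, -0.719]]
force: [-5.5, -34.6, 22.3]
opening: 0.248
grasp_force: 30.0
```

Run:
```python
from h import *
c=box()
```

```text
box 0.92 [520.7  25.1] [92.8 94.5] 1.0
box 0.65 [521.1  78.4] [337.4 243.6] 89.8
tcp [ 0.5308 -0.0847  0.0984] F [ -1.5 -20.8   8.8] 13.35
```

Request:
play_rows:
  moves:
    - [[0,0,0,0,0,0],[0,0,0,0,0,0],[0,0,0,0,0,0]]

```text
time_s: 13.65
position: [0.5309, -0.0848, 0.0979]
tcp_rot: [[-0.004, 1.0, 0.008], [0.718, -0.002, 0.696], [0.696, 0.008, -0.718]]
force: [-1.7, -22.3, 9.6]
opening: 0.247
grasp_force: 30.0
```

Run:
```python
from h import *
c=box(); s=bot.read_state(); print(np.round(s["tcp_rot"],3).tolist(), s["moment"],s["joint_positions"])
d=bot.capture("side"); a=cv2.resize(c["image"][160:260,290:400],(440,400)); 
b=cv2.resize(d["image"][150:300,220:420],None,fx=2,fy=2); im=np.zeros((400,840,3),np.uint8); im[:,:440]=a; im[:300,440:840]=b; cv2.imwrite("pics/m6.png",im[:,:800])
p=np.array(s["position"]);z=np.array(s["tcp_rot"])[:,2]
print(proj(c,p+z*.0798),proj(d,p+z*.0798))
```

```text
box 0.77 [521.3  24.6] [94.  95.2] 88.7
tcp [ 0.5309 -0.0848  0.0979] F [ -1.  -21.9  10.3] 13.75
[[-0.004, 1.0, 0.008], [0.718, -0.002, 0.696], [0.696, 0.008, -0.718]] [-2.50948073  0.30832512  0.34824911] [-39.18466225  46.37866224  93.38765474  34.4111566   74.47547942
 -59.07539452]
[[343.21930002 209.36234164]] [[327.66154542 212.88050062]]
```

View pics/m6.png

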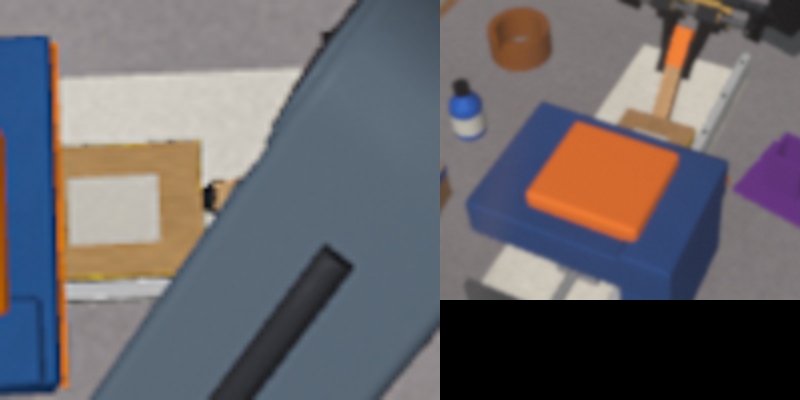

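The box is parallel on the fence but stalled at the catch ramp, with the ball also bearing down about 10 N. I'll unload it, then push again with a slight upward bias so the ball doesn't press the box down.

Request:
play_rows:
  moves:
    - [[-4,0,-4,0,0,0],[-3,0,-3,0,0,0],[0,0,0,0,0,0]]

```text
time_s: 14.1
position: [0.5276, -0.0872, 0.0978]
tcp_rot: [[0.001, 1.0, -0.0], [0.707, -0.0, 0.708], [0.708, -0.0, -0.707]]
force: [-0.3, -6.0, 3.6]
opening: 0.25
grasp_force: 30.0
```

Request:
play_rows:
  moves:
    - [[3,0,1,0,0,0],[3,-0.5,1,0,0,0],[0,0,0,0,0,0]]

```text
time_s: 14.4
position: [0.5282, -0.0852, 0.0993]
tcp_rot: [[-0.002, 1.0, 0.002], [0.715, 0.001, 0.699], [0.699, 0.003, -0.715]]
force: [-2.2, -12.9, 0.2]
opening: 0.249
grasp_force: 30.0
```

Request:
play_rows:
  moves:
    - [[3,-0.3,2,0,0,0],[3,-0.3,2,0,0,0],[0,0,0,0,0,0]]

```text
time_s: 14.7
position: [0.5284, -0.0804, 0.1026]
tcp_rot: [[-0.004, 1.0, 0.004], [0.716, 0.001, 0.698], [0.698, 0.006, -0.716]]
force: [-3.6, -22.5, 12.9]
opening: 0.25
grasp_force: 30.0
```

Run:
```python
from h import *
c=box()
```

```text
box 0.82 [521.2  25.7] [91.8 94.4] 88.7
tcp [ 0.5284 -0.0805  0.1025] F [ -4.  -21.7  12.7] 14.8
```

Run:
```python
from h import *
c=bot.capture("wrist"); cv2.imwrite("pics/wa.png",c["image"])
c=bot.capture("side"); cv2.imwrite("pics/sa.png",c["image"])
```

Request:
play_rows:
  moves:
    - [[-10,0,-10,0,0,0],[-10,0,-10,0,0,0],[-14,0,-14,0,0,0],[0,0,0,0,0,0],[0,0,0,0,0,0]]

```text
time_s: 15.4
position: [0.5265, -0.1226, 0.1015]
tcp_rot: [[0.001, 1.0, -0.0], [0.706, -0.001, 0.708], [0.708, -0.001, -0.706]]
force: [0.3, -0.1, -0.2]
opening: 0.253
grasp_force: 30.0
```

Run:
```python
from h import *
box(); s=bot.read_state();p=np.array(s["position"]);z=np.array(s["tcp_rot"])[:,2]
c=bot.capture("wrist"); im=c["image"].copy()
print("ball exp",proj(c,p+z*.0798), "camera",-np.array(c["R"]).T@np.array(c["t"]))
for q in("stick","card_box","pad","mouth"):
    for r in bot.pinpoint(c,q)[:1]: print(q,r["confidence"],r["centre"],at(c,r["centre"],{"pad":.027,"mouth":.092}.get(q,.012)))
d=bot.capture("side"); print("side ball exp",proj(d,p+z*.0798),proj(d,p+z*.0928))
for r in bot.pinpoint(d,"stick")[:1]: print(r["confidence"],r["centre"])
a=cv2.imread("pics/wa.png")
o=np.zeros((600,800,3),np.uint8); o[:300,:400]=a[0:300,120:520]; o[:300,400:]=im[0:300,120:520]
f=lambda m:cv2.resize(m[120:270,220:420],None,fx=2,fy=2)
o[300:,:400]=f(cv2.imread("pics/sa.png")); o[300:,400:]=f(d["image"]); cv2.imwrite("pics/st.png",o)
```

```text
box 0.58 [520.1  25.7] [91.7 92.1] 88.7
tcp [ 0.5263 -0.1217  0.1017] F [-0.2 -1.  -1. ] 15.5
ball exp [[318.94233426 211.82145258]] camera [ 0.52683723 -0.17887553  0.25572381]
stick 0.74 [317.9, 222.2] [ 0.52510212 -0.05814862  0.012     ]
card_box 0.56 [313.1, 144.8] [0.51963489 0.03665063 0.012     ]
pad 0.63 [376.6, 100.4] [0.59243083 0.0902311  0.027     ]
mouth 0.68 [339.4, 56.0] [0.54534003 0.07426271 0.092     ]
side ball exp [[335.34097104 202.95303866]] [[333.86970897 207.81356532]]
0.67 [336.0, 207.6]
```

View pics/st.png

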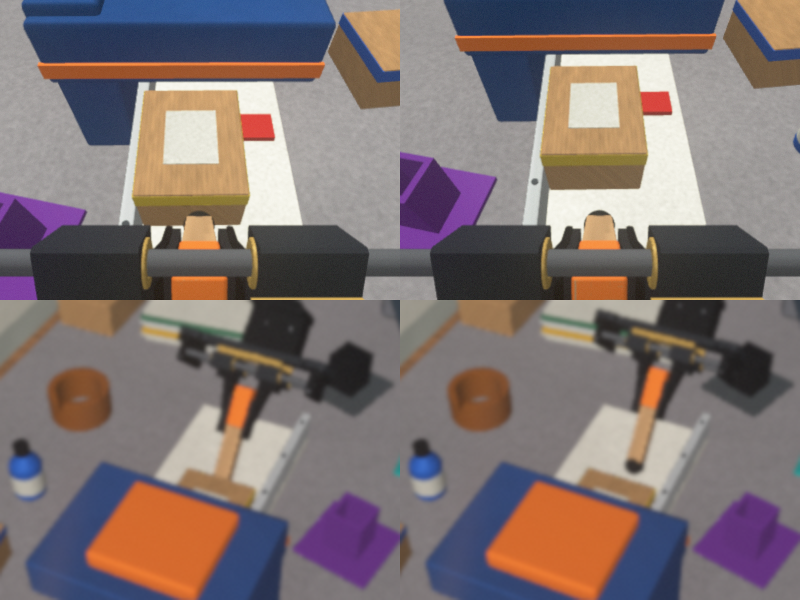

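Wrist view: box square on the fence with the red pad free beside it at (655,103), ball and stick straight in the jaws at (600,215). The stall is at the ramp. My ball sat high (z≈0.045), which tips the nose down into the catch, so I'll lower it to z≈0.029 and push again.

Request:
play_rows:
  moves:
    - [[-11.3,2,11.3,0,0,0],[0,2,0,0,0,0],[10,0,10,0,0,0],[7,0,7,0,0,0],[3,0,3,0,0,0]]

```text
time_s: 16.35
position: [0.5313, -0.0943, 0.0861]
tcp_rot: [[-0.0, 1.0, 0.001], [0.707, -0.001, 0.707], [0.707, 0.001, -0.707]]
force: [-1.3, -3.0, 6.1]
opening: 0.251
grasp_force: 30.0
```

Request:
play_rows:
  moves:
    - [[2,-0.3,2,0,0,0],[2,-0.3,2,0,0,0],[2,-0.3,2,0,0,0]]

```text
time_s: 16.65
position: [0.5307, -0.0866, 0.0861]
tcp_rot: [[-0.0, 1.0, 0.002], [0.707, -0.001, 0.707], [0.707, 0.002, -0.707]]
force: [-0.6, -3.8, 5.4]
opening: 0.248
grasp_force: 30.0
```

Request:
play_rows:
  moves:
    - [[2,-0.3,2,0,0,0],[2,-0.3,2,0,0,0]]

```text
time_s: 16.85
position: [0.5306, -0.0828, 0.0863]
tcp_rot: [[-0.002, 1.0, 0.003], [0.71, -0.001, 0.704], [0.704, 0.003, -0.71]]
force: [-1.6, -15.3, 14.5]
opening: 0.248
grasp_force: 30.0
```

Run:
```python
from h import *
c=box()
```

```text
box 0.83 [521.3  25.2] [92.  95.4] 1.3
tcp [ 0.5305 -0.0829  0.0864] F [-1.3 -8.2  9.1] 16.95
```

The ball touched the bed early: the stick has swung about 7° in the jaws, so the ball is 5 mm lower and further back than modelled. Raise 5 mm and push on.

Request:
play_rows:
  moves:
    - [[-3,0,-3,0,0,0],[3.6,0,-3.6,0,0,0],[0,0,0,0,0,0]]

```text
time_s: 17.25
position: [0.5291, -0.0844, 0.0907]
tcp_rot: [[0.0, 1.0, -0.0], [0.707, -0.0, 0.707], [0.707, -0.001, -0.707]]
force: [-0.0, -0.9, -0.8]
opening: 0.255
grasp_force: 30.0
```

Request:
play_rows:
  moves:
    - [[3,-0.3,3,0,0,0],[2,-0.3,2,0,0,0],[2,-0.3,2,0,0,0]]

```text
time_s: 17.55
position: [0.5299, -0.0813, 0.0912]
tcp_rot: [[-0.005, 1.0, 0.003], [0.717, 0.001, 0.697], [0.697, 0.006, -0.717]]
force: [-6.7, -27.3, 18.0]
opening: 0.247
grasp_force: 30.0
```

Request:
play_rows:
  moves:
    - [[2,-0.3,2,0,0,0],[2,-0.3,2,0,0,0]]

```text
time_s: 17.75
position: [0.531, -0.0774, 0.0915]
tcp_rot: [[-0.005, 1.0, 0.008], [0.719, -0.002, 0.695], [0.695, 0.009, -0.719]]
force: [-3.7, -22.2, 13.6]
opening: 0.251
grasp_force: 30.0
```

Request:
play_rows:
  moves:
    - [[2,-0.3,2,0,0,0],[2,-0.3,2,0,0,0]]

```text
time_s: 17.95
position: [0.5316, -0.0714, 0.0921]
tcp_rot: [[-0.005, 1.0, 0.011], [0.718, -0.004, 0.696], [0.696, 0.011, -0.718]]
force: [2.3, -4.7, 1.0]
opening: 0.252
grasp_force: 30.0
```

Run:
```python
from h import *
c=box()
```

```text
box 0.81 [521.3  27. ] [89.1 94.5] 88.7
box 0.47 [756.9 205.2] [109.4 127.9] 7.8
tcp [ 0.5295 -0.0662  0.0917] F [ 1.7 -4.4  4.3] 18.05
```

```bash
cat >> h.py <<'E'
def tri(q):
    rs=[]
    for n in("side","wrist","top"):
        c=bot.capture(n); r=bot.pinpoint(c,q)
        if r and r[0]["confidence"]>.5: rs.append((n,*ray(c,r[0]["centre"])))
    A=0;b=0
    for n,o,d in rs:
        d=d/np.linalg.norm(d); M=np.eye(3)-np.outer(d,d); A=A+M;b=b+M@o
    X=np.linalg.solve(A,b); print(q,[r[0] for r in rs],X.round(4),[float(np.linalg.norm(np.cross(X-o,d/np.linalg.norm(d))).round(4)) for _,o,d in rs]); return X
def rear():
    c=bot.capture("top"); im=c["image"].astype(int)
    G=[g for g in bot.silhouettes(c,"card_box") if np.hypot(*(np.array(g["centre"])-[330,213]))<60][0]
    m=G["pixels"]; ys,xs=np.nonzero(m); rows=range(200,216)
    e=[xs[ys==r].max() for r in rows if (ys==r).any()]; print("rear edge y",[float(at(c,(x+.5,206),.067)[1].round(4)) for x in (np.min(e),np.median(e),np.max(e))])
    w=m&(im.min(2)>150); wy,wx=np.nonzero(w); 
    if len(wx): print("label",len(wx),at(c,(wx.mean(),wy.mean()),.067).round(4),at(c,(wx.max()+.5,wy.mean()),.067)[1].round(4))
E
python3 - <<'E'
from h import *
rear(); X=tri("stick"); s=bot.read_state(); p=np.array(s["position"]); R=np.array(s["tcp_rot"]); print("tip in tool",(R.T@(X-p)*1000).round(1), s["opening"],p)
tri("card_box")
E
```

```text
rear edge y [-0.0082, -0.0109, -0.0136]
label 344 [0.522  0.0445 0.067 ] 0.0165
stick ['side', 'wrist'] [ 0.5268 -0.0177  0.0134] [0.0044, 0.0044]
tip in tool [-21.6  -3.1  88.6] 0.249492862932391 [ 0.52944123 -0.06486055  0.09146264]
card_box ['wrist', 'top'] [0.5215 0.0467 0.0142] [0.0016, 0.0016]
```

The ramp is passed: force fell to 5 N and the box advanced about 10 mm. The stick has swung ~12° in the jaws, so I'll rotate the tool about the ball to restore the tilt, raise the ball a little and go on.

Run:
```python
from h import *
s=bot.read_state(); p=np.array(s["position"]); R=np.array(s["tcp_rot"]); b=np.array([-.016,-.001,.078])
B=p+R@b; print(B, s["joint_positions"])
B1=B+[0.001,-.004,.009]; R1=Rt(0,58,90)
plan(B1-R1@b,R1,3)
```

```text
[ 0.5289071  -0.02124086  0.02485855] [-37.90036829  46.86854026  94.78695344  35.7764561   73.12545157
 -59.41475438]
[[-4.9, 0.5, -3.6, 0.0017, 0.0767, 0.0006], [-4.6, 0.5, -4.0, 0.0017, 0.0767, 0.0006], [-4.3, 0.5, -4.3, 0.0017, 0.0767, 0.0006]]
```

Request:
play_rows:
  moves:
    - [[-4.9,0.5,-3.6,0,0.0767,0],[-4.6,0.5,-4,0,0.0767,0],[-4.3,0.5,-4.3,0,0.0767,0],[0,0,0,0,0,0]]

```text
time_s: 19.15
position: [0.528, -0.0817, 0.086]
tcp_rot: [[0.004, 1.0, -0.0], [0.526, -0.001, 0.851], [0.851, -0.003, -0.526]]
force: [-0.7, 0.3, -0.7]
opening: 0.249
grasp_force: 30.0
```

Request:
play_rows:
  moves:
    - [[2.7,-0.2,4.2,0,0,0],[2.7,-0.2,4.2,0,0,0],[2.7,-0.2,4.2,0,0,0],[2.7,-0.2,4.2,0,0,0]]

```text
time_s: 19.55
position: [0.528, -0.0604, 0.089]
tcp_rot: [[-0.001, 1.0, -0.0], [0.529, 0.001, 0.849], [0.849, 0.001, -0.529]]
force: [1.4, -2.1, -2.2]
opening: 0.25
grasp_force: 30.0
```

Run:
```python
from h import *
rear(); X=tri("stick"); s=bot.read_state(); p=np.array(s["position"]); R=np.array(s["tcp_rot"]); print("tip in tool",(R.T@(X-p)*1000).round(1),p,s["force"])
print("ball",p+R@np.array([-.016,-.001,.078])); tri("card_box")
```

```text
rear edge y [0.0079, 0.0052, 0.0052]
label 218 [0.5226 0.0537 0.067 ] 0.0057
stick ['side', 'wrist', 'top'] [ 0.5251 -0.0023  0.0265] [0.0063, 0.0063, 0.0075]
tip in tool [-21.8  -2.7  82.9] [ 0.52782028 -0.06124417  0.08877617] [-0.01917531  0.72539546 -0.6026052 ]
ball [ 0.52683058 -0.00336979  0.03409   ]
card_box ['wrist', 'top'] [0.5226 0.0648 0.0156] [0.0034, 0.0034]
```

Request:
play_rows:
  moves:
    - [[2.7,-0.2,4.2,0,0,0],[2.7,-0.2,4.2,0,0,0],[2.7,-0.2,4.2,0,0,0],[2.7,-0.2,4.2,0,0,0],[2.7,-0.2,4.2,0,0,0]]

```text
time_s: 20.75
position: [0.5275, -0.0363, 0.0888]
tcp_rot: [[-0.0, 1.0, 0.002], [0.528, -0.001, 0.849], [0.849, 0.001, -0.528]]
force: [2.3, -3.0, -1.5]
opening: 0.249
grasp_force: 30.0
```

Request:
play_rows:
  moves:
    - [[2.7,-0.2,4.2,0,0,0],[2.7,-0.2,4.2,0,0,0],[2.7,-0.2,4.2,0,0,0],[2.7,-0.2,4.2,0,0,0]]

```text
time_s: 21.15
position: [0.5261, -0.016, 0.0893]
tcp_rot: [[0.0, 1.0, 0.0], [0.527, -0.0, 0.85], [0.85, 0.0, -0.527]]
force: [1.7, -2.8, -1.6]
opening: 0.249
grasp_force: 30.0
```

Run:
```python
from h import *
rear(); X=tri("stick"); s=bot.read_state(); p=np.array(s["position"]); R=np.array(s["tcp_rot"]); print("tip in tool",(R.T@(X-p)*1000).round(1),p,s["force"])
print("ball",p+R@np.array([-.016,-.001,.078])); tri("card_box")
c=bot.capture("wrist")
G=bot.silhouettes(c,"card_box")[0]; ys,xs=np.nonzero(G["pixels"]); print(G["confidence"],len(xs))
# rear bottom/top edge corners
k=max(cv2.findContours(G["pixels"].astype(np.uint8),0,2)[0],key=cv2.contourArea); q=cv2.approxPolyDP(k,4,True)[:,0]
print([(a.tolist(),at(c,a.astype(float),.067)[:2].round(4).tolist()) for a in q])
```

```text
rear edge y [0.051, 0.0483, 0.0483]
label 8 [0.5333 0.0498 0.067 ] 0.0484
stick ['wrist', 'top'] [0.5264 0.0474 0.0284] [0.0016, 0.0016]
tip in tool [-18.6   0.8  86.1] [ 0.5256361  -0.01603072  0.08952602] [-0.02808018 -0.06246161 -1.04254078]
ball [0.52457431 0.04188318 0.03488306]
card_box ['wrist', 'top'] [0.5166 0.109  0.0145] [0.0001, 0.0001]
0.71 8439
[([264, 150], [0.476, 0.1097]), ([255, 198], [0.4771, 0.0486]), ([262, 222], [0.4857, 0.0248]), ([271, 226], [0.4925, 0.0212]), ([274, 236], [0.4955, 0.0125]), ([286, 225], [0.503, 0.022]), ([303, 231], [0.5151, 0.0167]), ([317, 218], [0.5247, 0.0284]), ([336, 230], [0.5379, 0.0175]), ([351, 224], [0.5487, 0.0229]), ([362, 233], [0.5557, 0.0149]), ([370, 191], [0.5662, 0.0561]), ([361, 150], [0.5645, 0.1095])]
```

Request:
play_rows:
  moves:
    - [[-3,0,-5,0,0,0],[0,5,0,0,0,0],[3,0,5,0,0,0],[2.7,-0.2,4.2,0,0,0],[2.7,-0.2,4.2,0,0,0]]

```text
time_s: 22.45
position: [0.5316, -0.0067, 0.0894]
tcp_rot: [[-0.001, 1.0, 0.002], [0.529, -0.002, 0.849], [0.849, 0.002, -0.529]]
force: [1.4, -2.8, -0.1]
opening: 0.248
grasp_force: 30.0
```

Request:
play_rows:
  moves:
    - [[2.7,-0.2,4.2,0,0,0],[2.1,-0.2,3.4,0,0,0],[2.1,-0.2,3.4,0,0,0],[2.1,-0.2,3.4,0,0,0]]

```text
time_s: 22.85
position: [0.5307, 0.0099, 0.0895]
tcp_rot: [[-0.001, 1.0, 0.002], [0.529, -0.001, 0.849], [0.849, 0.002, -0.529]]
force: [1.4, -7.5, 1.3]
opening: 0.25
grasp_force: 30.0
```

Request:
play_rows:
  moves:
    - [[2.1,-0.3,3.4,0,0,0],[2.1,-0.3,3.4,0,0,0],[2.1,-0.2,3.4,0,0,0]]

```text
time_s: 23.15
position: [0.5304, 0.0211, 0.0895]
tcp_rot: [[-0.001, 1.0, 0.003], [0.53, -0.002, 0.848], [0.848, 0.003, -0.53]]
force: [1.9, -8.6, 2.7]
opening: 0.253
grasp_force: 30.0
```

```bash
cat >> h.py <<'E'
def stat():
    s=bot.read_state(); p=np.array(s["position"]); R=np.array(s["tcp_rot"])
    print("ball",(p+R@np.array([-.016,-.001,.078])).round(4),"F",np.round(s["force"],1),s["time_s"])
    c=bot.capture("wrist")
    for G in bot.silhouettes(c,"card_box")[:1]:
        k=max(cv2.findContours(G["pixels"].astype(np.uint8),0,2)[0],key=cv2.contourArea); q=cv2.approxPolyDP(k,3,True)[:,0]
        print(G["confidence"],[(a.tolist(),at(c,a.astype(float),.067)[:2].round(3).tolist()) for a in q])
    for n in ("card_box","pad","mouth"):
        for r in bot.pinpoint(c,n)[:1]: print(n,round(r["confidence"],2),r["centre"],at(c,r["centre"],{"pad":.027,"mouth":.092}.get(n,.012)).round(4))
E
python3 - <<'E'
from h import *
stat(); tri("stick")
E
```

```text
ball [0.5297 0.0788 0.0346] F [ 1.9 -8.6  2.7] 23.15
0.98 [([249, 185], [0.475, 0.1]), ([253, 217], [0.483, 0.067]), ([257, 223], [0.487, 0.061]), ([268, 224], [0.495, 0.06]), ([273, 237], [0.499, 0.049]), ([281, 237], [0.505, 0.049]), ([287, 226], [0.508, 0.059]), ([299, 228], [0.517, 0.057]), ([303, 234], [0.52, 0.052]), ([318, 219], [0.53, 0.065]), ([336, 233], [0.542, 0.052]), ([339, 228], [0.545, 0.057]), ([352, 226], [0.554, 0.059]), ([354, 234], [0.555, 0.052]), ([358, 234], [0.557, 0.052]), ([364, 201], [0.565, 0.083]), ([360, 183], [0.564, 0.103]), ([268, 181], [0.489, 0.105])]
card_box 0.78 [306.2, 192.4] [0.5175 0.1472 0.012 ]
pad 0.67 [384.6, 223.9] [0.5887 0.0927 0.027 ]
mouth 0.73 [339.8, 183.3] [0.5448 0.0756 0.092 ]
stick ['wrist'] [ 0.5299 -0.094   0.2611] [0.0]
```

Request:
play_rows:
  moves:
    - [[2.1,-0.2,3.4,0,0,0],[1.6,-0.1,2.5,0,0,0],[1.6,-0.1,2.5,0,0,0]]

```text
time_s: 24.0
position: [0.5303, 0.0307, 0.0896]
tcp_rot: [[-0.002, 1.0, 0.004], [0.53, -0.002, 0.848], [0.848, 0.003, -0.53]]
force: [2.5, -9.3, 2.2]
opening: 0.252
grasp_force: 30.0
```

Request:
play_rows:
  moves:
    - [[1.1,-0.1,1.7,0,0,0],[1.1,-0.1,1.7,0,0,0]]

```text
time_s: 24.2
position: [0.5302, 0.0346, 0.0896]
tcp_rot: [[-0.002, 1.0, 0.004], [0.53, -0.003, 0.848], [0.848, 0.004, -0.53]]
force: [1.5, -10.0, 2.4]
opening: 0.252
grasp_force: 30.0
```

Request:
play_rows:
  moves:
    - [[1.1,-0.1,1.7,0,0,0],[0,0,0,0,0,0]]

```text
time_s: 24.4
position: [0.5301, 0.0368, 0.0896]
tcp_rot: [[-0.002, 1.0, 0.004], [0.53, -0.003, 0.848], [0.848, 0.004, -0.53]]
force: [2.2, -8.0, 1.9]
opening: 0.249
grasp_force: 30.0
```

Run:
```python
from h import *
stat()
```

```text
ball [0.5295 0.0945 0.0347] F [ 2.2 -8.   1.9] 24.4
card_box 0.6 [306.2, 192.7] [0.5174 0.1625 0.012 ]
mouth 0.95 [342.2, 202.3] [0.5452 0.0737 0.092 ]
```

Request:
play_rows:
  moves:
    - [[1,-0.1,1.6,0,0,0],[0,0,0,0,0,0]]

```text
time_s: 24.85
position: [0.5301, 0.0385, 0.0896]
tcp_rot: [[-0.002, 1.0, 0.004], [0.53, -0.003, 0.848], [0.848, 0.004, -0.53]]
force: [1.8, -7.8, 2.2]
opening: 0.256
grasp_force: 30.0
```

Request:
play_rows:
  moves:
    - [[1,-0.1,1.6,0,0,0],[0,0,0,0,0,0]]

```text
time_s: 25.05
position: [0.53, 0.0403, 0.0897]
tcp_rot: [[-0.002, 1.0, 0.004], [0.531, -0.003, 0.848], [0.848, 0.004, -0.531]]
force: [2.5, -9.9, 2.3]
opening: 0.251
grasp_force: 30.0
```

Request:
play_rows:
  moves:
    - [[1,-0.1,1.6,0,0,0],[0,0,0,0,0,0]]

```text
time_s: 25.25
position: [0.5301, 0.0416, 0.0897]
tcp_rot: [[-0.002, 1.0, 0.005], [0.531, -0.003, 0.847], [0.847, 0.004, -0.531]]
force: [2.6, -12.6, 4.4]
opening: 0.249
grasp_force: 30.0
```

Request:
play_rows:
  moves:
    - [[1,0,1.6,0,0,0],[0,0,0,0,0,0]]

```text
time_s: 25.45
position: [0.5303, 0.042, 0.09]
tcp_rot: [[-0.004, 1.0, 0.005], [0.533, -0.002, 0.846], [0.846, 0.006, -0.533]]
force: [-0.1, -18.7, 7.6]
opening: 0.25
grasp_force: 30.0
```

Request:
play_rows:
  moves:
    - [[1,0,1.6,0,0,0],[0,0,0,0,0,0]]

```text
time_s: 25.65
position: [0.5304, 0.0424, 0.0902]
tcp_rot: [[-0.005, 1.0, 0.005], [0.535, -0.002, 0.845], [0.845, 0.007, -0.535]]
force: [-1.4, -24.4, 11.7]
opening: 0.249
grasp_force: 30.0
```

Run:
```python
from h import *
stat()
c=bot.capture("side")
for r in bot.pinpoint(c,"pad")+bot.pinpoint(c,"card_box"): print(r["confidence"],r["centre"],at(c,r["centre"],.027))
```

```text
ball [0.5299 0.0997 0.0349] F [ -1.4 -24.4  11.7] 25.65
0.63 [([250, 207], [0.479, 0.098]), ([255, 222], [0.485, 0.084]), ([269, 224], [0.495, 0.082]), ([274, 238], [0.5, 0.07]), ([280, 237], [0.504, 0.07]), ([287, 225], [0.508, 0.081]), ([303, 231], [0.52, 0.076]), ([315, 219], [0.528, 0.086]), ([330, 223], [0.539, 0.083]), ([336, 236], [0.542, 0.071]), ([339, 227], [0.545, 0.079]), ([352, 225], [0.554, 0.081]), ([356, 230], [0.557, 0.077]), ([362, 209], [0.563, 0.096])]
card_box 0.96 [305.8, 193.8] [0.5174 0.1659 0.012 ]
0.71 [296.1, 281.6] [0.51399187 0.17801258 0.027     ]
```

Hard stop reached: force rose sharply to 24 N, so the box's rear is past the tooth. Now withdraw straight back and re-measure the stick in the jaws.

Request:
play_rows:
  moves:
    - [[-2,0.2,-3.4,0,0,0],[-2.7,0,-4.2,0,0,0],[-5.3,0,-8.5,0,0,0],[-15,0,-24,0,0,0],[-21,0,-34,0,0,0]]

```text
time_s: 26.55
position: [0.5259, -0.0368, 0.0901]
tcp_rot: [[0.001, 1.0, -0.007], [0.523, 0.005, 0.852], [0.852, -0.005, -0.523]]
force: [0.8, -0.0, -0.5]
opening: 0.248
grasp_force: 30.0
```

Request:
play_rows:
  moves:
    - [[-16,0,-25,0,0,0],[-10,0,-16,0,0,0],[0,0,0,0,0,0],[0,0,0,0,0,0]]

```text
time_s: 26.95
position: [0.5274, -0.0865, 0.0893]
tcp_rot: [[0.001, 1.0, -0.001], [0.525, 0.0, 0.851], [0.851, -0.002, -0.525]]
force: [-0.5, 1.2, -0.9]
opening: 0.246
grasp_force: 30.0
```

Run:
```python
from h import *
s=bot.read_state(); p=np.array(s["position"]); R=np.array(s["tcp_rot"]); print(p,s["force"],s["joint_positions"])
X=tri("stick"); print("tip in tool",(R.T@(X-p)*1000).round(1))
for n in("side","top","wrist"):
    c=bot.capture(n)
    for a in (-4,0,4,8,12,16,20,24):
        t=np.radians(a); L=.0978; v=p+R@(np.array([-np.sin(t)*L,0,-.005+np.cos(t)*L])); print(n,a,proj(c,v)[0].round(1)) if a in(0,12,24) else 0
    for r in bot.pinpoint(c,"stick")[:1]: print(r["confidence"],r["centre"])
    for g in bot.silhouettes(c,"stick")[:1]:
        ys,xs=np.nonzero(g["pixels"]); print("mask",g["confidence"],len(xs),"bottom",ys.max(),xs[ys==ys.max()].mean(),"left",xs.min(),ys[xs==xs.min()].mean(),"top",ys.min(),xs[ys==ys.min()].mean())
stat()
```

```text
[ 0.52741848 -0.0865069   0.08931322] [-0.46101932  1.21206793 -0.85441394] [-42.60023125  53.43272857  89.8460468   38.85411515  85.659449
 -63.719535  ]
stick ['side', 'wrist', 'top'] [ 0.5255 -0.0201  0.0273] [0.0037, 0.002, 0.0017]
tip in tool [-17.9  -1.8  89.1]
side 0 [325.6 219.2]
side 12 [327.7 220.2]
side 24 [330.2 219.7]
0.84 [328.5, 220.5]
mask 0.77 471 bottom 218 329.5 left 325 214.0 top 165 341.5
top 0 [335.3 211.1]
top 12 [339.8 211.8]
top 24 [345.4 212.3]
0.75 [340.7, 212.5]
mask 0.63 262 bottom 215 345.0 left 340 210.5 top 202 371.0
wrist 0 [317.7 206.5]
wrist 12 [317.8 229.5]
wrist 24 [317.8 252.9]
0.91 [319.8, 230.8]
mask 0.7 2274 bottom 301 319.11538461538464 left 292 289.0 top 220 319.5
ball [ 0.5273 -0.03    0.0345] F [-0.5  0.2 -0.3] 27.7
0.67 [([271, 105], [0.475, 0.121]), ([276, 152], [0.49, 0.035]), ([284, 148], [0.496, 0.041]), ([350, 148], [0.557, 0.041]), ([350, 103], [0.563, 0.125])]
mouth 0.89 [336.3, 104.5] [0.5447 0.0748 0.092 ]
```

Run:
```python
from h import *
R=Rt(0,58,90); b=np.array([-.0184,-.001,.0778])
f=plan(np.array([.592,-.03,.052])-R@b,R,3)
f=plan(np.array([.592,.088,.052])-R@b,R,6,f)
print("down 1mm",R.T@[0,0,-1]); print(f[0])
```

```text
[[5.8, 21.6, -3.0, 0.0001, -0.0011, -0.0001], [5.8, 21.6, -3.0, 0.0001, -0.0011, -0.0001], [5.8, 21.6, -3.0, 0.0001, -0.0011, -0.0001]]
[[10.4, 0.0, 16.7, 0.0, 0.0, 0.0], [10.4, 0.0, 16.7, 0.0, 0.0, 0.0], [10.4, 0.0, 16.7, 0.0, 0.0, 0.0], [10.4, 0.0, 16.7, 0.0, 0.0, 0.0], [10.4, 0.0, 16.7, 0.0, 0.0, 0.0]]
[[10.4, 0.0, 16.7, 0.0, 0.0, 0.0]]
down 1mm [-8.48048096e-01 -5.19279693e-17  5.29919264e-01]
[0.593      0.03177237 0.1088318 ]
```

Request:
play_rows:
  moves:
    - [[5.8,21.6,-3,0,0,0],[5.8,21.6,-3,0,0,0],[5.8,21.6,-3,0,0,0],[0,0,0,0,0,0]]

```text
time_s: 28.35
position: [0.5956, -0.0865, 0.1095]
tcp_rot: [[-0.004, 1.0, 0.002], [0.529, 0.001, 0.848], [0.848, 0.005, -0.529]]
force: [-1.0, 0.6, -0.3]
opening: 0.247
grasp_force: 30.0
```

Request:
play_rows:
  moves:
    - [[10.4,0,16.7,0,0,0],[10.4,0,16.7,0,0,0],[10.4,0,16.7,0,0,0],[0,0,0,0,0,0]]

```text
time_s: 28.75
position: [0.5909, -0.0227, 0.1091]
tcp_rot: [[0.001, 1.0, -0.005], [0.524, 0.004, 0.851], [0.852, -0.004, -0.524]]
force: [-0.0, 0.4, -0.8]
opening: 0.245
grasp_force: 30.0
```

Run:
```python
from h import *
X=tri("stick"); s=bot.read_state(); p=np.array(s["position"]); R=np.array(s["tcp_rot"]); print("tip in tool",(R.T@(X-p)*1000).round(1),"ball",p+R@[-.0184,-.001,.0778])
c=bot.capture("wrist"); h=cv2.cvtColor(c["image"],cv2.COLOR_BGR2HSV); m=((h[...,0]<6)|(h[...,0]>174))&(h[...,1]>170)&(h[...,2]>120)
n,l,st,ce=cv2.connectedComponentsWithStats(m.astype(np.uint8))
for i in range(1,n):
    if st[i,4]>80:
        x,y,w,hh=st[i,:4]; print("red",st[i],at(c,ce[i],.027).round(4),[at(c,q,.027)[:2].round(4).tolist() for q in((x,y),(x+w,y),(x,y+hh),(x+w,y+hh))])
stat()
```

```text
stick ['wrist', 'top'] [0.5934 0.0351 0.0496] [0.0003, 0.0003]
tip in tool [-17.   -0.1  84.8] ball [0.59247605 0.0283881  0.05214184]
red [303 187  31  23 443] [0.5942 0.0947 0.027 ] [[0.5762, 0.1114], [0.61, 0.1113], [0.5774, 0.0777], [0.6088, 0.0776]]
ball [0.5925 0.0298 0.0541] F [ 0.7  0.8 -1. ] 29.1
0.91 [([199, 162], [0.476, 0.105]), ([215, 200], [0.505, 0.054]), ([255, 195], [0.538, 0.059]), ([283, 197], [0.563, 0.057]), ([294, 191], [0.572, 0.064]), ([294, 159], [0.569, 0.109])]
card_box 0.94 [260.8, 165.8] [0.5204 0.1658 0.012 ]
pad 0.7 [317.0, 196.7] [0.5915 0.0965 0.027 ]
mouth 0.64 [257.9, 158.2] [0.5415 0.0788 0.092 ]
```

Red pad clearly visible, centred at (0.593, 0.095) with a size that fits "up". So the catch is up behind the box; move in over it and press.

Request:
play_rows:
  moves:
    - [[10.6,0,17,0,0,0],[10.6,0,17,0,0,0],[10.6,0,17,0,0,0],[0,0,0,0,0,0]]

```text
time_s: 29.75
position: [0.5913, 0.0375, 0.1094]
tcp_rot: [[-0.0, 1.0, -0.005], [0.525, 0.005, 0.851], [0.851, -0.003, -0.525]]
force: [0.2, -0.1, -0.8]
opening: 0.248
grasp_force: 30.0
```

Request:
play_rows:
  moves:
    - [[-4.2,0,2.6,0,0,0],[-4.2,0,2.6,0,0,0],[-1.7,0,1.1,0,0,0],[0,0,0,0,0,0]]

```text
time_s: 30.15
position: [0.5932, 0.0323, 0.0965]
tcp_rot: [[0.001, 1.0, 0.001], [0.527, -0.001, 0.85], [0.85, -0.001, -0.527]]
force: [0.4, 0.1, -0.9]
opening: 0.25
grasp_force: 30.0
```

Request:
play_rows:
  moves:
    - [[-1.7,0,1.1,0,0,0],[-1.7,0,1.1,0,0,0],[0,0,0,0,0,0]]

```text
time_s: 30.45
position: [0.5933, 0.0326, 0.093]
tcp_rot: [[0.0, 1.0, 0.001], [0.527, -0.001, 0.85], [0.85, 0.0, -0.527]]
force: [0.3, -0.0, -1.2]
opening: 0.248
grasp_force: 30.0
```

Request:
play_rows:
  moves:
    - [[-1.7,0,1.1,0,0,0],[-1.7,0,1.1,0,0,0],[0,0,0,0,0,0]]

```text
time_s: 30.75
position: [0.5931, 0.0331, 0.0887]
tcp_rot: [[0.0, 1.0, 0.0], [0.527, -0.001, 0.85], [0.85, -0.0, -0.527]]
force: [-0.3, -0.7, 0.4]
opening: 0.252
grasp_force: 30.0
```

Run:
```python
from h import *
stat()
```

```text
ball [0.5922 0.0909 0.034 ] F [-0.3 -0.7  0.4] 30.75
0.64 [([164, 199], [0.475, 0.097]), ([179, 224], [0.495, 0.072]), ([269, 224], [0.558, 0.072]), ([273, 240], [0.562, 0.058]), ([279, 240], [0.566, 0.058]), ([289, 224], [0.572, 0.072]), ([290, 194], [0.571, 0.102]), ([167, 195], [0.476, 0.101])]
card_box 0.57 [247.1, 195.8] [0.5187 0.1541 0.012 ]
pad 0.45 [317.4, 234.3] [0.5918 0.093  0.027 ]
mouth 0.79 [242.4, 198.6] [0.5441 0.0726 0.092 ]
```

Request:
play_rows:
  moves:
    - [[-1.7,0,1.1,0,0,0],[0,0,0,0,0,0]]

```text
time_s: 31.2
position: [0.5931, 0.0331, 0.087]
tcp_rot: [[0.0, 1.0, 0.0], [0.527, -0.0, 0.85], [0.85, -0.0, -0.527]]
force: [0.3, -0.9, 0.4]
opening: 0.249
grasp_force: 30.0
```

Request:
play_rows:
  moves:
    - [[-1.7,0,1.1,0,0,0],[0,0,0,0,0,0]]

```text
time_s: 31.4
position: [0.5932, 0.033, 0.0862]
tcp_rot: [[-0.0, 1.0, 0.0], [0.525, -0.0, 0.851], [0.851, 0.001, -0.525]]
force: [-1.1, -2.7, 6.5]
opening: 0.251
grasp_force: 30.0
```

Request:
play_rows:
  moves:
    - [[-1.7,0,1.1,0,0,0],[0,0,0,0,0,0],[0,0,0,0,0,0]]

```text
time_s: 31.7
position: [0.5933, 0.0328, 0.0856]
tcp_rot: [[-0.001, 1.0, 0.001], [0.523, -0.0, 0.852], [0.852, 0.001, -0.523]]
force: [-1.2, -5.8, 9.9]
opening: 0.251
grasp_force: 30.0
```

Run:
```python
from h import *
stat(); box()
```

```text
ball [0.5924 0.0909 0.0312] F [-1.2 -5.8  9.9] 31.7
0.76 [([290, 191], [0.571, 0.102]), ([168, 191], [0.477, 0.102]), ([152, 221], [0.477, 0.072]), ([164, 235], [0.49, 0.06]), ([183, 224], [0.499, 0.069]), ([269, 224], [0.559, 0.069]), ([275, 245], [0.565, 0.052]), ([288, 222], [0.572, 0.071])]
card_box 0.6 [241.8, 209.4] [0.5179 0.1328 0.012 ]
mouth 0.82 [241.0, 195.8] [0.544  0.0719 0.092 ]
tcp [0.5933 0.0328 0.0856] F [-1.5 -6.   9.8] 32.05
```

The catch is fully down and the box has sprung back (centre now about 59 mm past the mouth). Lift off and retreat.

Request:
play_rows:
  moves:
    - [[4.2,0,-2.6,0,0,0],[8.5,0,-5.3,0,0,0],[0,0,0,0,0,0]]

```text
time_s: 32.35
position: [0.5934, 0.0331, 0.0987]
tcp_rot: [[-0.001, 1.0, 0.001], [0.528, -0.0, 0.849], [0.849, 0.001, -0.528]]
force: [0.1, -0.5, -1.5]
opening: 0.248
grasp_force: 30.0
```

Request:
play_rows:
  moves:
    - [[-10.6,0,-17,0,0,0],[-16,0,-25.5,0,0,0],[-21,0,-34,0,0,0],[-16,0,-25.5,0,0,0],[0,0,0,0,0,0]]

```text
time_s: 32.85
position: [0.5943, -0.0933, 0.0965]
tcp_rot: [[0.001, 1.0, 0.007], [0.531, -0.006, 0.847], [0.847, 0.003, -0.531]]
force: [-0.0, 0.1, -0.7]
opening: 0.252
grasp_force: 30.0
```

Run:
```python
from h import *
s=bot.read_state(); p=np.array(s["position"]); R=np.array(s["tcp_rot"])
X=tri("stick"); print("tip in tool",(R.T@(X-p)*1000).round(1)); stat(); rear(); tri("card_box")
for t in (45,57):
    Q=Rt(0,57-t,90) # tool tilt
f=plan([.53,-.20,.26],Rt(0,12.5,90),7)
f=plan([.455,-.33,.26],Rt(-18.5,12.5,71.5),4,f)
```

```text
stick ['side'] [0.3625 0.3857 0.5127] [0.0]
tip in tool [ 606.8 -233.5  183.3]
ball [ 0.5915 -0.028   0.0428] F [ 0.2  0.3 -0.6] 33.15
0.58 [([215, 115], [0.476, 0.117]), ([205, 140], [0.478, 0.068]), ([218, 176], [0.505, 0.014]), ([295, 174], [0.572, 0.016]), ([298, 112], [0.569, 0.123])]
card_box 0.7 [262.8, 148.1] [0.5201 0.1302 0.012 ]
pad 0.71 [318.8, 158.5] [0.5922 0.0893 0.027 ]
mouth 0.68 [267.3, 113.4] [0.5432 0.0756 0.092 ]Traceback (most recent call last):
  File "<stdin>", line 3, in <module>
  File "h.py", line 50, in rear
    G=[g for g in bot.silhouettes(c,"card_box") if np.hypot(*(np.array(g["centre"])-[330,213]))<60][0]
      ~~~~~~~~~~~~~~~~~~~~~~~~~~~~~~~~~~~~~~~~~~~~~~~~~~~~~~~~~~~~~~~~~~~~~~~~~~~~~~~~~~~~~~~~~~~~~^^^
IndexError: list index out of range
```

Run:
```python
from h import *
f=plan([.56,-.16,.26],Rt(0,12.5,90),6)
f=plan([.457,-.345,.26],Rt(-18.5,12.5,71.5),5,f)
```

```text
[[16.5, -5.5, -24.6, 0.0, -0.1329, 0.0], [13.1, -5.5, -26.6, 0.0, -0.1329, 0.0], [9.5, -5.5, -28.1, 0.0, -0.1329, 0.0], [5.7, -5.5, -29.1, 0.0, -0.1329, 0.0], [1.8, -5.5, -29.6, 0.0, -0.1329, 0.0]]
[[-2.2, -5.5, -29.6, 0.0, -0.1329, 0.0]]
[[-36.1, -20.6, -8.0, -0.014, 0.0, 0.063], [-37.3, -18.2, -8.3, -0.014, 0.0, 0.063], [-38.4, -15.7, -8.5, -0.014, 0.0, 0.063], [-39.3, -13.1, -8.7, -0.014, 0.0, 0.063], [-40.1, -10.5, -8.9, -0.014, 0.0, 0.063]]
```

Request:
play_rows:
  moves:
    - [[16.5,-5.5,-24.6,0,-0.1329,0],[13.1,-5.5,-26.6,0,-0.1329,0],[9.5,-5.5,-28.1,0,-0.1329,0],[5.7,-5.5,-29.1,0,-0.1329,0],[1.8,-5.5,-29.6,0,-0.1329,0]]

```text
time_s: 34.0
position: [0.5653, -0.1487, 0.2345]
tcp_rot: [[0.001, 1.0, 0.001], [0.941, -0.001, 0.339], [0.339, 0.001, -0.941]]
force: [-0.6, 0.0, -1.3]
opening: 0.252
grasp_force: 30.0
```

Request:
play_rows:
  moves:
    - [[-2.2,-5.5,-29.6,0,-0.1329,0],[-36.1,-20.6,-8,-0.014,0,0.063],[-37.3,-18.2,-8.3,-0.014,0,0.063],[-38.4,-15.7,-8.5,-0.014,0,0.063],[-39.3,-13.1,-8.7,-0.014,0,0.063]]

```text
time_s: 34.5
position: [0.4766, -0.3085, 0.2602]
tcp_rot: [[0.251, 0.966, 0.056], [0.943, -0.257, 0.21], [0.217, 0.0, -0.976]]
force: [0.2, -0.1, -0.6]
opening: 0.248
grasp_force: 30.0
```

Request:
play_rows:
  moves:
    - [[-40.1,-10.5,-8.9,-0.014,0,0.063],[0,0,0,0,0,0],[0,0,0,0,0,0],[0,0,0,0,0,0]]

```text
time_s: 34.9
position: [0.457, -0.3439, 0.2597]
tcp_rot: [[0.309, 0.949, 0.068], [0.926, -0.316, 0.207], [0.218, -0.001, -0.976]]
force: [0.2, 0.4, -0.6]
opening: 0.249
grasp_force: 30.0
```

```bash
cat >> h.py <<'E'
def stickfit():
    """least squares of the stick tip angle (about tool y) and length offset against pinpoints + mask axes"""
    s=bot.read_state(); p=np.array(s["position"]); R=np.array(s["tcp_rot"])
    X=tri("stick"); print("tcp",p.round(4),"tip in tool",(R.T@(X-p)*1000).round(1))
    c=bot.capture("side")
    for g in bot.silhouettes(c,"stick")[:1]:
        m=g["pixels"]; ys,xs=np.nonzero(m); v=cv2.fitLine(np.stack([xs,ys],1).astype(np.float32),cv2.DIST_L2,0,.01,.01).ravel()
        print("side mask",round(g["confidence"],2),len(xs),"axis",np.degrees(np.arctan2(v[0],v[1])).round(1),"bottom",ys.max(),xs[ys==ys.max()].mean().round(1),"top",ys.min())
    for a in (6,12.5,18):
        t=np.radians(a); g=np.array([0,0,-.005]); dz=np.array([-np.sin(t),0,np.cos(t)])
        q=proj(c,[p+R@(g+dz*.0978),p+R@(g-dz*.03)]); d=q[0]-q[1]; print(a,"tip",q[0].round(1),"axis",np.degrees(np.arctan2(d[0],d[1])).round(1))
E
python3 - <<'E'
from h import *
stickfit()
c=bot.capture("top"); box()
for r in bot.pinpoint(c,"card_box")[:1]: print(r)
for n in ("wrist","top"):
    c=bot.capture(n)
    for r in bot.pinpoint(c,"stand")[:3]: print(n,r["confidence"],at(c,r["centre"],0).round(4))
E
```

```text
stick ['side', 'wrist'] [ 0.4558 -0.3463  0.1667] [0.0028, 0.0028]
tcp [ 0.457  -0.3439  0.2597] tip in tool [-22.9  -0.3  90.2]
side mask 0.66 341 axis 173.2 bottom 112 400.0 top 64
6 tip [397.  115.2] axis -11.1
12.5 tip [399.3 113.8] axis -7.6
18 tip [401.3 112.3] axis -4.3
tcp [ 0.457  -0.345   0.2598] F [-0.  -0.1  0.1] 35.45
{'centre': [451.7, 237.7], 'confidence': 0.41}
wrist 0.65 [ 0.3613 -0.0415  0.    ]
wrist 0.62 [ 0.4515 -0.332   0.    ]
wrist 0.56 [ 0.2944 -0.2282  0.    ]
top 0.87 [ 0.4496 -0.3381  0.    ]
top 0.56 [ 0.367  -0.0374  0.    ]
```

Request:
play_rows:
  moves:
    - [[13.6,-6.3,3,0,0.018,0],[-8.5,0,39,0,0,0],[-8.5,0,39,0,0,0],[0,0,0,0,0,0],[0,0,0,0,0,0]]

```text
time_s: 36.2
position: [0.4558, -0.3276, 0.1801]
tcp_rot: [[0.309, 0.948, 0.074], [0.921, -0.317, 0.224], [0.236, -0.001, -0.972]]
force: [0.3, 0.1, -0.2]
opening: 0.249
grasp_force: 30.0
```

Run:
```python
from h import *
stickfit()
for n in ("wrist","side"):
    c=bot.capture(n)
    for r in bot.pinpoint(c,"stand")[:3]: print(n,r["confidence"],at(c,r["centre"],0).round(4))
    print("tip by stand model",proj(c,[[.4543,-.3318,.089],[.4543,-.3318,.062]]).round(1).tolist(), [r["centre"] for r in bot.pinpoint(c,"stick")[:1]])
    # dark cup region blob
    g=c["image"].max(2); 
s=bot.read_state(); print(s["tcp_rot"])
```

```text
stick ['side', 'wrist'] [ 0.4561 -0.3304  0.0888] [0.0023, 0.0023]
tcp [ 0.4558 -0.3276  0.1801] tip in tool [-24.1   1.3  88.2]
side mask 0.85 388 axis 172.8 bottom 139 395.5 top 93
6 tip [392.2 142.3] axis -11.9
12.5 tip [394.5 140.8] axis -8.2
18 tip [396.4 139.3] axis -4.8
wrist 0.72 [ 0.3587 -0.0393  0.    ]
wrist 0.69 [ 0.2903 -0.2296  0.    ]
wrist 0.59 [ 0.4513 -0.3357  0.    ]
tip by stand model [[317.7, 235.4], [317.8, 231.5]] [[320.5, 230.4]]
side 0.9 [ 0.3531 -0.0379  0.    ]
side 0.67 [ 0.2859 -0.2364 -0.    ]
side 0.57 [ 0.4553 -0.3288  0.    ]
tip by stand model [[395.6, 139.5], [394.6, 147.1]] [[399.5, 141.1]]
[[ 3.08619735e-01  9.48269370e-01  7.44248678e-02]
 [ 9.21943454e-01 -3.17466822e-01  2.21889804e-01]
 [ 2.34038731e-01  1.35946994e-04 -9.72227264e-01]]
```

Request:
play_rows:
  moves:
    - [[-2,-0.8,-0.5,0,0,0],[-3.3,0,13.6,0,0,0],[-3.3,0,13.6,0,0,0],[0,0,0,0,0,0]]

```text
time_s: 37.3
position: [0.4532, -0.3286, 0.1493]
tcp_rot: [[0.309, 0.948, 0.071], [0.921, -0.317, 0.226], [0.237, -0.005, -0.971]]
force: [0.0, 0.3, -1.1]
opening: 0.249
grasp_force: 30.0
```

Request:
play_rows:
  moves:
    - [[-2.3,0,9.7,0,0,0],[-2.3,0,9.7,0,0,0],[0,0,0,0,0,0]]

```text
time_s: 37.6
position: [0.4538, -0.3292, 0.1305]
tcp_rot: [[0.309, 0.948, 0.072], [0.921, -0.317, 0.224], [0.236, -0.003, -0.972]]
force: [-0.4, 0.3, -0.5]
opening: 0.251
grasp_force: 30.0
```

Request:
play_rows:
  moves:
    - [[-2.3,0,9.7,0,0,0],[-2.3,0,9.7,0,0,0],[-1.9,0,7.8,0,0,0],[0,0,0,0,0,0]]

```text
time_s: 38.0
position: [0.4539, -0.3293, 0.1028]
tcp_rot: [[0.309, 0.948, 0.073], [0.921, -0.317, 0.224], [0.235, -0.002, -0.972]]
force: [-0.2, 0.6, -0.9]
opening: 0.246
grasp_force: 30.0
```

Request:
play_rows:
  moves:
    - [[-0.6,0,2.4,0,0,0],[0,0,0,0,0,0]]

```text
time_s: 38.2
position: [0.4546, -0.3301, 0.1016]
tcp_rot: [[0.309, 0.948, 0.074], [0.922, -0.317, 0.222], [0.234, 0.0, -0.972]]
force: [0.1, -0.4, -1.0]
opening: 0.253
grasp_force: 30.0
```

Request:
play_rows:
  moves:
    - [[-0.5,0,2,0,0,0],[0,0,0,0,0,0]]

```text
time_s: 38.4
position: [0.4546, -0.3301, 0.0997]
tcp_rot: [[0.308, 0.948, 0.075], [0.922, -0.317, 0.222], [0.234, 0.0, -0.972]]
force: [-0.5, -0.3, -0.8]
opening: 0.251
grasp_force: 30.0
```

Run:
```python
from h import *
stickfit()
```

```text
stick ['wrist'] [ 0.4659 -0.2977  0.2852] [0.0]
tcp [ 0.4546 -0.3301  0.0997] tip in tool [  76.7    0.5 -172.4]
side mask 0.58 156 axis 175.3 bottom 149 396.5 top 121
6 tip [390.  163.8] axis -12.2
12.5 tip [392.2 162.3] axis -8.4
18 tip [394.  160.7] axis -4.8
```

Request:
play_rows:
  moves:
    - [[-0.4,0,1.5,0,0,0],[0,0,0,0,0,0]]

```text
time_s: 39.0
position: [0.4544, -0.33, 0.0978]
tcp_rot: [[0.309, 0.948, 0.074], [0.922, -0.317, 0.222], [0.234, -0.0, -0.972]]
force: [-0.2, 0.1, -0.3]
opening: 0.251
grasp_force: 30.0
```

Request:
play_rows:
  moves:
    - [[-0.4,0,1.5,0,0,0],[0,0,0,0,0,0]]

```text
time_s: 39.2
position: [0.4546, -0.3302, 0.0966]
tcp_rot: [[0.309, 0.948, 0.075], [0.922, -0.317, 0.222], [0.234, 0.0, -0.972]]
force: [0.0, -0.3, 1.2]
opening: 0.252
grasp_force: 30.0
```

Request:
play_rows:
  moves:
    - [[-0.4,0,1.5,0,0,0],[0,0,0,0,0,0]]

```text
time_s: 39.4
position: [0.4547, -0.3303, 0.0963]
tcp_rot: [[0.308, 0.948, 0.075], [0.922, -0.317, 0.222], [0.234, 0.001, -0.972]]
force: [-1.5, 0.6, 8.5]
opening: 0.252
grasp_force: 30.0
```

Request:
play_rows:
  moves:
    - [[0.2,0,-1,0,0,0],[0,0,0,0,0,0],[0,0,0,0,0,0],[0,0,0,0,0,0],[0,0,0,0,0,0]]
  fingers: 1

```text
time_s: 39.9
position: [0.4544, -0.3301, 0.0957]
tcp_rot: [[0.309, 0.948, 0.074], [0.922, -0.317, 0.222], [0.234, -0.0, -0.972]]
force: [0.5, 0.6, -0.4]
opening: 0.62
grasp_force: 0.0
```

Request:
play_rows:
  moves:
    - [[0,0,0,0,0,0],[0,0,0,0,0,0],[2.3,0,-9.7,0,0,0],[4.7,0,-19.4,0,0,0],[9,0,-39,0,0,0]]

```text
time_s: 40.4
position: [0.4531, -0.3291, 0.1649]
tcp_rot: [[0.31, 0.948, 0.071], [0.921, -0.317, 0.227], [0.237, -0.005, -0.971]]
force: [-0.2, 0.3, 0.3]
opening: 0.984
grasp_force: 0.0
```

Request:
play_rows:
  moves:
    - [[9,0,-39,0,0,0],[9,0,-39,0,0,0],[-40,0,-9,0,0,0],[-40,0,-9,0,0,0],[0,0,0,0,0,0]]

```text
time_s: 40.9
position: [0.427, -0.4144, 0.246]
tcp_rot: [[0.312, 0.947, 0.077], [0.922, -0.321, 0.215], [0.229, 0.003, -0.974]]
force: [0.2, -0.1, 0.1]
opening: 1.0
grasp_force: 0.0
```

Run:
```python
from h import *
s=bot.read_state(); print(s["position"],s["opening"],s["force"])
tri("stick"); tri("stand")
c=bot.capture("side")
for g in bot.silhouettes(c,"stick")[:1]:
    ys,xs=np.nonzero(g["pixels"]); print("mask",g["confidence"],len(xs),"top",ys.min(),xs[ys==ys.min()].mean(),"bot",ys.max(),xs[ys==ys.max()].mean())
print("exp top,rim",proj(c,[[.4543,-.3318,.146],[.4543,-.3318,.062]]).tolist())
for n in("side","top"):
    c=bot.capture(n)
    for q in ("card_box","mug","tape_roll","ink_bottle","spare_box","brush"):
        for r in bot.pinpoint(c,q)[:1]: print(n,q,round(r["confidence"],2),at(c,r["centre"],.012 if q=="card_box" else 0).round(3))
    if n=="top": box()
```

```text
[ 0.42697911 -0.41438443  0.24597102] 1.000283593858741 [ 0.23006344 -0.08489784  0.14502537]
stick ['side', 'wrist'] [ 0.4512 -0.3285  0.0161] [0.0038, 0.0038]
stand ['side', 'wrist', 'top'] [ 0.4073 -0.333  -0.0751] [0.1101, 0.0519, 0.0595]
mask 0.84 311 top 119 402.0 bot 151 396.5
exp top,rim [[397.91737785342053, 122.70394291447128], [394.60257867993164, 147.07767464509251]]
side mug 0.97 [0.456 0.361 0.   ]
side tape_roll 0.72 [ 0.785 -0.118  0.   ]
side ink_bottle 0.61 [0.771 0.045 0.   ]
side spare_box 0.81 [0.773 0.208 0.   ]
side brush 0.94 [0.628 0.393 0.   ]
top mug 0.68 [0.462 0.363 0.   ]
top tape_roll 0.79 [ 0.794 -0.116  0.   ]
top ink_bottle 0.57 [0.774 0.034 0.   ]
top spare_box 0.82 [0.764 0.208 0.   ]
top brush 0.55 [0.641 0.397 0.   ]
tcp [ 0.4281 -0.409   0.2447] F [ 0.4  0.5 -1.1] 42.4
```

```bash
python3 -c "
from rig import bot
print(bot.hand_in())"
```

```text
the job is handed in; nothing more can be done
None
```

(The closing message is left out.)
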